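# Unload the tested rotor bolts from the latched holder of the torque rig

## Task

The torque test is over: drive the orange wedge into the gap beside the rig's sprung red-tabbed catch so that it stays open by itself, draw the grey bolt holder out along its channel until every pocket is clear of the bridge, and put all the bolts that are in it into the blue tray. Then push the empty holder fully home again, take the wedge out so that the catch springs shut in front of the holder, and lay the wedge back, flat, on the black rubber mat. Leave the socket, the brass nut and the hex key where they are.

Things in the scene. Friction and masses are not known exactly. Their poses are not given: they have to be found in the camera images.
- rig: Torque test rig, fixed. Origin on the bench top under the middle of the bridge's front edge; z up; x along the channel INTO the bridge (the holder is drawn out along -x); y across. All rig sizes in mm in this frame. Channel x -340 to 225: floor top z 10, two straight rails with inner faces y -44 and 44, outer faces y -56 and 56, tops z 36. End stops: holder's front stops at x -330, its rear at x 222.
- bridge_edge (a point): Middle of the lower front edge of the bridge (rig 0, 0, 130). Grey top plate x 0 to 225, y -80 to 80, z 130 to 150, on four corner posts at y 56 to 74 and -74 to -56; gear, shaft and crank on top up to z 290 (none before x 50). It clears the bolts' tips by only 9 mm: no bolt can be lifted out under it.
- catch (a joint): Sprung catch on the rig's -y side, a straight slide: 0 m = shut, grows as it moves away from the channel (rig -y), at most 0.032. Its bar (x -99 to -85, z 12 to 32) passes through a gap in the rail and bars the holder's way with its tip at y -30 when shut; from about 0.015 on the holder can pass. Spring: 3 N shut, 7 N at 0.020; snaps shut when let go.
- catch_tab (a point): On the catch: top edge of its upright red tab, inner face, where the flare begins (rig -166, -66, 35 when shut). Tab: plate along x from x -166 to -99, 6 thick, z 5 to 35, parallel to the rail; its front 20 mm, x -186 to -166, flare outwards (-y, to about y -80) as a lead-in. Grey spring housing behind it: x -112 to -72, y -142 to -108, 42 high.
- slot (a point): Fixed point on the bench (rig -166, -56, 0) at the rail's outer face. Between rail and red tab is a slot, 10 mm wide with the catch shut, its mouth towards rig -x, floor = bench top, inner end = the catch bar (x -99). The wedge, slid on the bench along rig +x into it, flat side along the rail, needs up to about 15 N, opens the catch to 0.020 and then holds it open by itself.
- holder: Grey polymer bolt holder, LOOSE in the channel (2 mm play each side), 300 (x) by 84 by 38 mm high, 0.6 kg; origin under its middle, axes parallel to the rig's. Four pockets 42 x 36, 15 deep, at x -45, 11, 67, 123 on its middle line. Fully home: origin at rig x 66 to 72 mm (72 = at the rear stop; below 65 the shutting catch strikes it). Pockets clear of the bridge: origin beyond rig x -145 mm.
- holder_grip (a point): Middle of the holder's black grip: an upright plate 30 (x) by 16 (y) mm on the front end of the holder (holder x -130 mm), from 38 to 92 mm over the holder's underside; this point is 80 mm over it. Best pinched across y.
- bolt1: Steel rotor bolt (two to four are there; an absent one reads None from the start). 88 mm long, 0.28 kg, stands on its head, 15 mm deep in a holder pocket: origin = centre of the head's end face (underside as it stands), z axis along the shank to the threaded end. Hex head 34 mm across flats, 13 high; round shank 20 mm diameter from 13 to 88 mm.
- bolt2: Steel rotor bolt (two to four are there; an absent one reads None from the start). 88 mm long, 0.28 kg, stands on its head, 15 mm deep in a holder pocket: origin = centre of the head's end face (underside as it stands), z axis along the shank to the threaded end. Hex head 34 mm across flats, 13 high; round shank 20 mm diameter from 13 to 88 mm.
- bolt3: Steel rotor bolt (two to four are there; an absent one reads None from the start). 88 mm long, 0.28 kg, stands on its head, 15 mm deep in a holder pocket: origin = centre of the head's end face (underside as it stands), z axis along the shank to the threaded end. Hex head 34 mm across flats, 13 high; round shank 20 mm diameter from 13 to 88 mm.
- bolt4: Steel rotor bolt (two to four are there; an absent one reads None from the start). 88 mm long, 0.28 kg, stands on its head, 15 mm deep in a holder pocket: origin = centre of the head's end face (underside as it stands), z axis along the shank to the threaded end. Hex head 34 mm across flats, 13 high; round shank 20 mm diameter from 13 to 88 mm.
- bolt1_tip (a point): Centre of the threaded end of bolt1, 88 mm from its origin along its z.
- bolt2_tip (a point): Centre of the threaded end of bolt2, 88 mm from its origin along its z.
- bolt3_tip (a point): Centre of the threaded end of bolt3, 88 mm from its origin along its z.
- bolt4_tip (a point): Centre of the threaded end of bolt4, 88 mm from its origin along its z.
- tray: Blue open tray for tested bolts, fixed, 200 (x) by 170 (y) by 40 mm high, walls and floor 5 mm; origin under its middle. Bolts may stand or lie in it.
- wedge: Loose orange wedge with a black grip, 0.2 kg, lies flat. Origin under its middle, nose to +x. Plan (mm): x -55 to 55, 28 high; flat side at y 15 all along; other side at y -15 from x -55 to -5, then tapering to y 9 at the nose (6 thick; full thickness 30). Fully in the slot: axes parallel to the rig's, nose at the catch bar, origin at about rig x -154, y -71.
- wedge_grip (a point): Grip point of the wedge: in its black upright grip, 22 x 22 mm square (sides along the wedge's x and y), at wedge x = -30, y = 0, which reaches from 28 to 86 mm over the underside; this point is 65 mm over it.
- mat: Black rubber tool mat with white edge lines, fixed, 110 (x) by 200 (y) by 4 mm thick; origin under its middle. The wedge starts on it.
- socket: Bystander: nickel-plated socket standing on the bench, 46 mm diameter, 70 high; origin under its middle. Do not disturb.
- nut: Bystander: heavy brass nut lying flat, 60 across flats, 31 high; origin under its middle. Do not disturb.
- hexkey: Bystander: steel hex key lying on the bench, 12 thick, long arm 160 mm along its x, short arm 60 towards -y at its +x end; origin under the middle of the long arm. Do not disturb.
Things that resemble listed ones, but are neither listed nor needed, are in the scene too. Of the things shaped like the mat, the black one is meant.

How it is judged (in metres and radians):
On the way, in this order (a step that is already met when the one before it is completed fails the run):
1. the catch is held open by the wedge alone, the robot's fingers off the wedge, with the holder still home (value of joint catch above 0.015 m and contact force between wedge and rig above 1 N and contact force between the fingers and wedge below 0.3 N and contact force between the fingers and rig below 0.3 N and x of holder in the frame of rig above 0.05 m), for 0.3 s.
2. the holder has been drawn out until all its pockets are clear of the bridge (x of holder in the frame of rig below -0.145 m), for 0.2 s.
3. all the bolts are in the blue tray (x of bolt1 in the frame of tray between -0.097 and 0.097 m and y of bolt1 in the frame of tray between -0.082 and 0.082 m and x of bolt1_tip in the frame of tray between -0.097 and 0.097 m and y of bolt1_tip in the frame of tray between -0.082 and 0.082 m and z of each of bolt1, bolt2, bolt3, bolt4 in the frame of tray below 0.045 m and linear speed of each of bolt1, bolt2, bolt3, bolt4 below 0.03 m/s and x of bolt2 in the frame of tray between -0.097 and 0.097 m and y of bolt2 in the frame of tray between -0.082 and 0.082 m and x of bolt2_tip in the frame of tray between -0.097 and 0.097 m and y of bolt2_tip in the frame of tray between -0.082 and 0.082 m and x of bolt3 in the frame of tray between -0.097 and 0.097 m and y of bolt3 in the frame of tray between -0.082 and 0.082 m and x of bolt3_tip in the frame of tray between -0.097 and 0.097 m and y of bolt3_tip in the frame of tray between -0.082 and 0.082 m and x of bolt4 in the frame of tray between -0.097 and 0.097 m and y of bolt4 in the frame of tray between -0.082 and 0.082 m and x of bolt4_tip in the frame of tray between -0.097 and 0.097 m and y of bolt4_tip in the frame of tray between -0.082 and 0.082 m), for 0.2 s.
4. the empty holder has been pushed home (x of holder in the frame of rig above 0.064 m), for 0.2 s.
5. the wedge is out and the catch has sprung shut in front of the holder (value of joint catch below 0.003 m and x of holder in the frame of rig above 0.064 m and contact force between wedge and rig below 0.2 N), for 0.2 s.
At the end, for the whole second after the job is handed in: Every bolt lies or stands at rest in the blue tray (both its ends within the walls); the holder is home (within about 8 mm of the rear stop) with the catch shut in front of it (within 3 mm); the wedge lies flat and at rest on the mat, its middle within the mat's edges (all of step 3 and x of holder in the frame of rig between 0.064 and 0.076 m and linear speed of each of holder, wedge below 0.02 m/s and value of joint catch below 0.003 m and x of wedge in the frame of mat between -0.055 and 0.055 m and y of wedge in the frame of mat between -0.1 and 0.1 m and z of wedge in the frame of mat below 0.012 m and angle between wedge's own z axis and vertical below 0.15 rad); the robot touches nothing.
It fails at once if the socket is moved by more than 20 mm (distance of socket from where it was at the start of the episode above 0.02 m).
It fails at once if the brass nut is moved by more than 20 mm (distance of nut from where it was at the start of the episode above 0.02 m).
It fails at once if the hex key is moved by more than 20 mm (distance of hexkey from where it was at the start of the episode above 0.02 m).
Of bolt1, bolt2, bolt3, bolt4 only 2 to 4 are there at a start; the rules pass over those that are not, and their reading is None.
At some moment in a run one of wedge, holder may be knocked a few centimetres aside while the robot is not near it.
Once in a run the grip may slacken for a moment while it holds something.
It also fails if it takes over 210 s, if anything falls off the work surface, if the arm or the gripper's body presses on something with over 40 N, if the wrist force passes 120 N, or if a joint passes its speed limit or range.

## Robot

A 6-joint arm with a two-finger parallel gripper is mounted at the origin on the work surface. World frame = base frame: x ahead of the robot, y to its left, z up, the work surface at z = 0. Lengths are in m, angles in degrees, forces in N, time in s.
With the tool pointing down it reaches from about 0.35 to 0.875 m from the base axis. Payload 4.2 kg.
Tool frame: the origin (TCP) lies at the centre of the arm's flange, where the gripper is bolted on; the fingertips stand 182 mm ahead of it and the grasp point (between the pads) lies 164 mm ahead of it (r.nose_length is the distance from the TCP to the fingertips, in m); z points along the fingers, y is the line along which they close (so a half turn about z gives the same grasp; the last joint's range is limited). The gripper opens to 87 mm and grips with 3 to 60 N. Pads are 19 mm wide; open, the fingers measure 117 mm over their backs; the gripper's body (75 mm by 190 mm) begins 51 mm behind the grasp point.
Start: joints at [91.421, 22.042, 0.453, 0, -68.411, -14.817], TCP at [0.145, 0.608, 0.405] pointing down, gripper open.
Joint ranges: [-179.83, 179.83], [-69.29, 118.12], [-61.27, 80.66], [-181.25, 117.63], [-171.15, -9.14], [-177.46, 177.46]. Speed limits (degrees/s): [159.86, 159.86, 180, 180, 180, 180].

## Interface

Orientations are given as a 3x3 rotation matrix whose columns are the frame's x, y, z axes.
In Python, from station import r, vision gives the robot as it stands. The module is installed in compiled form; this text tells all that it offers.
- The arm moves only by the shell command python3 -m creep 'ROWS'. ROWS is JSON, a list of rows, each a list of 7 numbers: the opening, from -1 (shut) to 1 (fully open), then the shift along the tool's x, y, z in mm, then the turn, a rotation vector about the tool's x, y, z in degrees. A call has 1 to 8 rows; each row is the pose to reach, as a shift and turn from the pose commanded when the call began, along the tool's axes at that moment; what a row does not reach only later rows make up. A row lasts 1/12 s, in which the tool goes at most 41.7 mm and 7.16 degrees, less where a joint would pass 70% of its speed; a pose out of reach is approached as far as the arm can. A call with a gripper value outside its range is refused whole. The fingers move at their own pace and stop on an object; the grip force is fixed at half the most. Time passes only in rows, so rows that repeat a pose let the fingers close. It gives the time, the measured TCP pose, the force, the opening and the grip force at its end, in the units of the state.
- r.sense(): the state, without advancing time (a new reading comes with each control period).
- vision.capture(name): name is "scene" or "side" or "wrist"; returns (picture, depth): 480x640x3 uint8, red, green, blue; 480x640 float32, m along the optical axis (not along the pixel's ray), 0 where there is no reading.
- vision.camera_model(name): a dict with "vertical_fov" (degrees; the focal length in pixels is half the picture's height over the tangent of half this angle, whatever the lens; pixels are square), "cx", "cy" (the principal point, pixels), "extrinsics" (4x4, takes a point from camera to world coordinates); the wrist camera has in their place "mount" (4x4, takes a point from camera to tool coordinates, whose origin is the TCP and whose axes are the flange's). Camera axes: x right, y down, z forward; pixel columns grow to the right and rows downward; lengths in m; the calibration is good to about 2 mm. A picture is of the moment at which its call begins: read the wrist's pose just before it. camera_model takes no time and is no camera call.
- r.finish_job(): hands the job in; it is judged then, once.
Trained networks look in the newest picture that a camera, given by its name, has taken for a name from the list of things; names that differ only in an ending like _2 or _b are one class to them, and where a whole thing is asked for, a point or a joint stands for the part that bears it (a point fixed in the world has none). Each returns a list of dicts, best first, with "conf" (0 to 1); they miss things now and then, are a little off and sometimes report something else, mostly with a low value. They report only what shows in the picture. A call takes as long as a camera call. They do not tell look-alikes from the thing itself.
- vision.find_in(camera, thing): "uv" ([column, row] in pixels, amid what is visible of it).
- vision.cut_out(camera, thing): "region" (480x640 bool, what is visible of it) and "uv" ([column, row] in pixels, amid what is visible of it).
The state is a dict: "time_s": time; "joints": joint angles; "joint_velocities": joint speeds; "effort": joint torques, N m; "tcp_pos": TCP position; "ee_rot": TCP orientation; "wrist_force": force on the tool from outside, world axes, zero at the start; "moment": the same for the moment, N m; "gripper_width": opening from 0.0 (shut) to 1.0 (fully open); "gripper_force": force on a finger pad.
Only numpy, scipy, OpenCV 4.12 (cv2) and the standard library are available. Lean on these libraries where they do the work, as an engineer would, in place of code of your own. Each camera call takes 0.05 s, during which the arm holds its last target. There are 200 camera calls.

## Working session

There is one attempt and no reset: what is moved stays moved. The work goes in short steps, Python scripts to look and compute and a shell command to move; the robot and the scene stay as the last step left them, time stands still between calls to the robot, and variables do not carry over. Pictures are saved under pics/ and viewed, at most 14 in all, crops included, and the job is handed in when it is done.

```bash
mkdir -p pics; ls; cat > h.py <<'E'
import numpy as np, cv2
from station import r, vision
def K(n):
    m=vision.camera_model(n); f=240/np.tan(np.radians(m["vertical_fov"]/2)); return f,m["cx"],m["cy"],m
def T(n):
    m=vision.camera_model(n)
    if "extrinsics" in m: return np.array(m["extrinsics"])
    s=r.sense(); A=np.eye(4); A[:3,:3]=s["ee_rot"]; A[:3,3]=s["tcp_pos"]; return A@np.array(m["mount"])
def cloud(n):
    t=T(n); f,cx,cy,_=K(n); p,d=vision.capture(n)
    v,u=np.mgrid[:480,:640]; X=np.stack([(u-cx)/f*d,(v-cy)/f*d,d,np.ones_like(d)],-1)@t.T
    X=X[...,:3]; X[d==0]=np.nan
    return p,d,X,t
def save(n,p): cv2.imwrite("pics/"+n+".png",p[...,::-1])
def proj(n,t,P):
    f,cx,cy,_=K(n); q=np.linalg.inv(t)@np.append(P,1); return q[0]/q[2]*f+cx,q[1]/q[2]*f+cy
E
python3 - <<'E'
from h import *
for n in("scene","side","wrist"):
    p,d,X,t=cloud(n); save(n+"0",p); np.savez("/tmp/"+n,p=p,X=X,t=t)
    print(n,K(n)[:3],t[:3,3].round(3),t[:3,2].round(2),(d>0).mean())
    for th in["bridge_edge","catch_tab","holder","holder_grip","bolt1","tray","wedge","wedge_grip","mat","socket","nut","hexkey"]:
        for o in vision.find_in(n,th)[:5]:
            u,v=map(int,o["uv"]); print(th,round(o["conf"],2),(u,v),X[v,u].round(3))
print(r.sense())
E
```

```text
pics
scene (np.float64(512.3477834273452), 313.29864614212136, 237.12273115647127) [ 1.294 -0.103  0.811] [-0.76  0.14 -0.64] 0.99599609375
bridge_edge 0.88 (424, 282) [0.652 0.225 0.132]
bridge_edge 0.36 (368, 240) [0.4   0.189 0.031]
catch_tab 0.8 (356, 325) [0.643 0.103 0.023]
holder 0.58 (411, 289) [0.588 0.232 0.049]
holder_grip 0.85 (410, 292) [0.596 0.227 0.048]
bolt1 0.65 (415, 285) [0.575 0.245 0.045]
bolt1 0.65 (472, 287) [0.598 0.363 0.043]
bolt1 0.16 (425, 284) [0.656 0.226 0.131]
tray 0.61 (127, 294) [ 0.462 -0.363  0.002]
tray 0.33 (424, 283) [0.649 0.227 0.127]
wedge 0.88 (367, 239) [0.396 0.188 0.031]
wedge_grip 0.58 (368, 241) [0.404 0.188 0.031]
wedge_grip 0.41 (287, 255) [ 0.452 -0.011  0.057]
wedge_grip 0.35 (416, 285) [0.575 0.248 0.045]
mat 0.84 (408, 198) [0.208 0.353 0.001]
mat 0.71 (359, 325) [0.646 0.108 0.025]
mat 0.69 (359, 254) [0.415 0.165 0.003]
socket 0.96 (288, 255) [ 0.451 -0.008  0.056]
nut 0.68 (180, 356) [ 0.67 -0.24  0.03]
hexkey 0.63 (229, 265) [ 0.415 -0.14   0.012]
side (np.float64(439.7312604888183), 314.9604014913259, 235.19179384236492) [ 0
[... 1051 characters left out ...]
107066e+01, -1.48174172e+01]), 'joint_velocities': array([ 0.03361367,  0.05084793,  0.05076083,  0.06423111, -0.01116553,
        0.04969549]), 'effort': array([ 4.79133432e-04, -3.90455711e+01,  1.87617517e+01,  4.22419399e+00,
        1.54424342e-02, -1.99369720e-05]), 'tcp_pos': array([0.14477413, 0.60797349, 0.40473276]), 'ee_rot': array([[ 9.72786322e-01, -2.31704059e-01, -1.03586960e-05],
       [-2.31704059e-01, -9.72786322e-01, -3.24303409e-05],
       [-2.56255620e-06,  3.39479440e-05, -9.99999999e-01]]), 'wrist_force': array([-0.2312559 , -0.09001902, -0.5219284 ]), 'moment': array([ 0.01847309,  0.00135638, -0.03764856]), 'gripper_force': 0.0, 'gripper_width': 1.0002047430265146}
```

View pics/scene0.png

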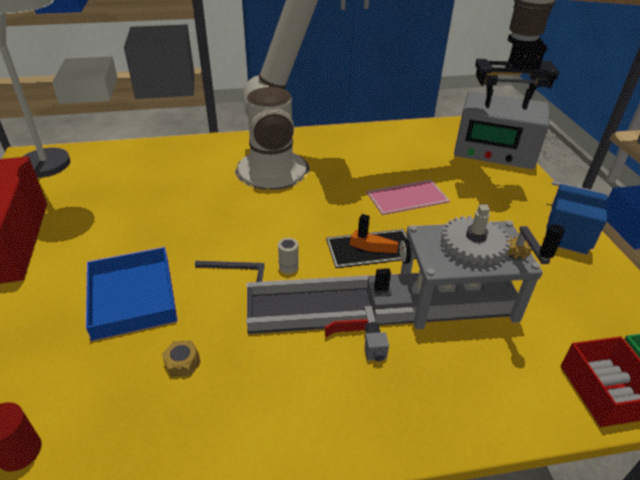

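View pics/side0.png

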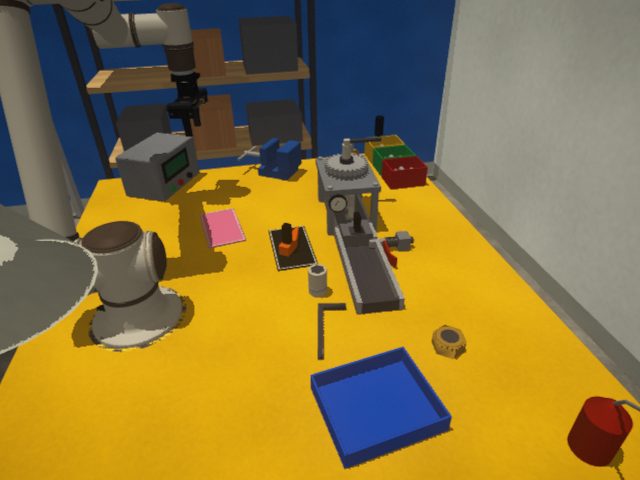

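The scene view shows the rig's channel from (250,305) to the bridge (480,270), with the red tab at (350,326). The wedge is on the black mat at (375,242), the tray at (130,290), the socket at (288,255), the nut at (180,356) and the hex key at (240,266). In the side view the tray is at (380,405) and the wedge at (288,240). Next I fit the poses.

```bash
python3 - <<'E'
from h import *
def rect(Q):
    (c,s,a)=cv2.minAreaRect((Q[:,:2]*1000).astype(np.float32)); return np.round(c,1),np.round(s,1),round(a,2)
C={}
for n in("scene","side"):
    z=np.load(f"/tmp/{n}.npz"); p=z["p"].astype(int); X=z["X"]; R,G,B=p[...,0],p[...,1],p[...,2]; C[n]=(p,X)
    def reg(m,x0,x1,y0,y1,z0,z1):
        return X[m&(X[...,0]>x0)&(X[...,0]<x1)&(X[...,1]>y0)&(X[...,1]<y1)&(X[...,2]>z0)&(X[...,2]<z1)]
    al=np.ones_like(R,bool); grey=(abs(R-G)<25)&(abs(G-B)<30)
    q=reg(al,.4,.85,.1,.6,.142,.158); print(n,"plate",len(q),rect(q),np.median(q[:,2]))
    q=reg(grey,.45,.75,-.2,.14,.031,.041); print("rails",len(q),rect(q),np.median(q[:,2]))
    q=reg((B>1.5*R)&(B>G+25),.2,.7,-.6,-.15,.035,.05); print("trayrim",len(q),rect(q))
    q=reg((R>150)&(R>1.8*G)&(B<80),.3,.5,.05,.32,.006,.035); 
    t=q[q[:,2]>.024]; print("wedge",len(q),rect(t),np.median(t[:,2]),t[:,2].max())
    q=reg(al,.3,.5,.05,.35,.04,.1); print("wgrip",len(q),rect(q),q.mean(0),q[:,2].max())
    q=reg((R<60)&(G<60)&(B<60),.3,.55,.0,.4,.001,.007); print("mat",len(q),rect(q))
    q=reg((R>120)&(R>2.2*G),.55,.8,-.0,.25,.008,.045); print("tab",len(q),rect(q),q.min(0),q.max(0))
    q=reg((R<70),.5,.68,.08,.22,.07,.12); print("hgrip",len(q),rect(q),q.mean(0),q[:,2].max())
    q=reg(al,.41,.5,-.06,.03,.06,.08); print("socket",len(q),rect(q))
    q=reg(al,.6,.72,-.3,-.2,.022,.04); print("nut",len(q),rect(q))
    q=reg(grey,.35,.5,-.26,-.04,.007,.018); print("hexkey",len(q),rect(q))
E
```

```text
scene plate 3564 (array([589.9, 341.4]), array([224.8, 165.7]), 85.73) 0.14883174151603945
rails 1678 (array([575.9,  34.9]), array([312.2, 198.5]), 63.55) 0.034680202747076394
trayrim 729 (array([ 471., -351.]), array([204.9, 169.4]), 8.53)
wedge 174 (array([396.9, 204.4]), array([105.9,  28.2]), 59.08) 0.031048375605258915 0.034392613097031344
wgrip 225 (array([384.8, 180.5]), array([23.4, 26.8]), 42.17) [0.38861321 0.17773798 0.06972698] 0.0920238660364634
mat 872 (array([438.2, 166.3]), array([177.5, 262.8]), 66.0)
tab 72 (array([636.1,  81.3]), array([19.4, 83.5]), 3.76) [0.62797965 0.04027877 0.02255447] [0.64846637 0.12338587 0.03714295]
hgrip 225 (array([575.3, 188.4]), array([20.3, 70.1]), 14.73) [0.5825226  0.16871056 0.08923806] 0.11610396398866385
socket 262 (array([432.,  -6.]), array([43.7, 44.1]), 8.03)
nut 820 (array([ 664.8, -240.1]), array([60.9, 68.2]), 52.51)
hexkey 378 (array([ 431.7, -144.4]), array([161. ,  64.1]), 76.26)
side plate 1089 (array([590.6, 336.2]), array([229.3, 159.9]), 86.04) 0.14831285742154332
rails 812 (array([615.4,  13.5]), array([265.6, 207.6]), 85.81) 0.03453079030579226
trayrim 1206 (array([ 472.4, -356.3]), array([201.5, 172.4]), 8.57)
wedge 101 (array([400.3, 198. ]), array([106.1,  29.1]), 54.36) 0.03039792433321875 0.033210645205057454
wgrip 178 (array([382.7, 173.6]), array([24.7, 23.6]), 58.59) [0.38223646 0.16828871 0.06852482] 0.09031456458205
mat 628 (array([398. , 189.7]), array([ 93. , 196.2]), 1.29)
tab 37 (array([646.1,  77. ]), array([88.2, 13.7]), 85.34) [0.63936749 0.03247435 0.01555869] [0.65651298 0.12038035 0.03618412]
hgrip 127 (array([583. , 182.7]), array([139.3,  74.4]), 0.06) [0.57343192 0.17153385 0.09128502] 0.11895392289244022
socket 215 (array([431.3, -11. ]), array([46.1, 41.3]), 88.87)
nut 618 (array([ 664.7, -245.7]), array([67.6, 61.6]), 21.8)
hexkey 355 (array([ 415.7, -138.9]), array([168.5,  59.9]), 58.14)
```

```bash
cat >> h.py <<'E'
from scipy.spatial.transform import Rotation as Ro
# rig frame (world, m)
RO=np.array([.5823,.2268]); RA=85.9
def rigw(x,y,z=0,o=None,a=None):
    o=RO if o is None else o; a=np.radians(RA if a is None else a); c,s=np.cos(a),np.sin(a); x,y=x/1000,y/1000
    return np.array([o[0]+c*x-s*y,o[1]+s*x+c*y,z/1000])
def wrig(P):
    a=np.radians(RA); d=np.asarray(P)[...,:2]-RO; c,s=np.cos(a),np.sin(a)
    return np.stack([c*d[...,0]+s*d[...,1],-s*d[...,0]+c*d[...,1]],-1)*1000
def go(g,yaw,s=None,R=None,p=None):
    """print shift/turn to bring the grasp point to g with tool x at yaw, pointing down; returns resulting p,R"""
    if R is None: s=r.sense(); R=np.array(s["ee_rot"]); p=np.array(s["tcp_pos"])
    a=np.radians(yaw); c,q=np.cos(a),np.sin(a); R2=np.array([[c,q,0],[q,-c,0],[0,0,-1.]])
    t=np.array(g)+[0,0,.164]; sh=R.T@(t-p)*1000; rv=np.degrees(Ro.from_matrix(R.T@R2).as_rotvec())
    print("GO",sh.round(1).tolist(),rv.round(1).tolist()); return R2,t
E
python3 - <<'E'
from h import *
R,p=go([.5,.12,.236],-94)
E
```

```text
GO [458.6, 392.4, 4.7] [0.0, -0.0, 80.6]
```

```bash

python3 -m creep '[[1,200,160,0,0,0,40],[1,293,299,0,0,0,80],[1,293,299,0,0,0,80],[1,293,299,0,0,0,80],[1,293,299,0,0,0,80],[1,293,299,0,0,0,80],[1,293,299,0,0,0,80],[1,293,299,0,0,0,80]]'
python3 - <<'E'
from h import *
R,p=go([.5,.12,.236],-94)
E
```

```text
time_s: 2.62
tcp_pos: [0.3178, 0.3212, 0.4051]
ee_rot: [[0.326, -0.946, 0.001], [-0.946, -0.326, 0.001], [-0.001, -0.001, -1.0]]
wrist_force: [1.2, 0.7, -0.6]
gripper_width: 1.001
gripper_force: 0.0
GO [249.6, -106.7, 5.1] [-0.0, 0.0, 23.0]
```

```bash

python3 -m creep '[[1,250,-107,5,0,0,23],[1,250,-107,5,0,0,23],[1,250,-107,5,0,0,23],[1,250,-107,5,0,0,23],[1,250,-107,5,0,0,23],[1,250,-107,5,0,0,23],[1,250,-107,5,0,0,23],[1,250,-107,5,0,0,23]]'
python3 - <<'E'
from h import *
p,d,X,t=cloud("wrist"); save("w1",p); np.savez("/tmp/w1",p=p,X=X,t=t); print(t[:3,3],t[:3,0],r.sense()["tcp_pos"])
for th in["catch_tab","holder_grip","bolt1","wedge","wedge_grip","mat"]:
    for o in vision.find_in("wrist",th)[:3]:
        u,v=map(int,o["uv"]); print(th,round(o["conf"],2),(u,v),X[v,u].round(3))
E
```

```text
time_s: 3.28
tcp_pos: [0.5033, 0.1199, 0.3993]
ee_rot: [[-0.07, -0.998, 0.0], [-0.998, 0.07, -0.001], [0.001, -0.0, -1.0]]
wrist_force: [0.1, 0.5, -0.0]
gripper_width: 0.998
gripper_force: 0.0
[0.49880892 0.04651009 0.37941066] [-9.97514036e-01  7.04680410e-02  5.79598515e-05] [0.5021518  0.12094527 0.39935184]
catch_tab 0.61 (156, 226) [0.647 0.119 0.034]
holder_grip 0.78 (242, 279) [0.57  0.159 0.073]
holder_grip 0.32 (464, 276) [0.391 0.172 0.064]
bolt1 0.92 (238, 380) [0.581 0.243 0.083]
bolt1 0.44 (242, 285) [0.57  0.163 0.074]
bolt1 0.41 (254, 404) [0.559 0.231 0.13 ]
wedge 0.58 (469, 273) [0.389 0.168 0.069]
wedge_grip 0.58 (464, 275) [0.391 0.171 0.063]
mat 0.73 (156, 225) [0.646 0.118 0.034]
```

View pics/w1.png

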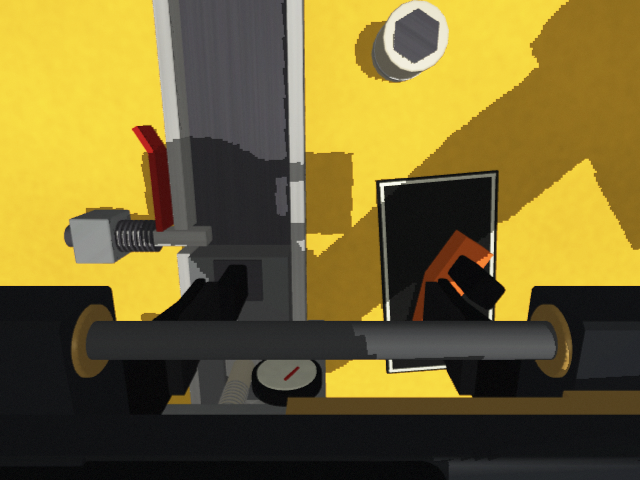

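The wrist view shows the red tab at (150,180), the catch bar at (190,236), the holder front at y≈250 with its grip at (235,280). The wedge body is at (440,265), its black grip at (478,282) and the mat at (437,270). The socket is at (415,38). I refine the poses from this cloud.

```bash
python3 - <<'E'
from h import *
z=np.load("/tmp/w1.npz"); p=z["p"].astype(int); X=z["X"]; R,G,B=p[...,0],p[...,1],p[...,2]
V,U=np.mgrid[:480,:640]
al=(V<300)
print("floor z",np.nanmedian(X[20:100,20:120,2]))
grey=(abs(R-G)<40)&(abs(G-B)<60)
for n,u0,u1 in(("railL",150,200),("railR",280,310)):
    m=(U>u0)&(U<u1)&(V<180)&(X[...,2]>.028)&(X[...,2]<.044)&grey; q=X[m]; c=np.polyfit(q[:,1],q[:,0],1)
    w=wrig(q); print(n,len(q),np.median(q[:,2]),"yaw",90-np.degrees(np.arctan(c[0])),"rig y pct",np.percentile(w[:,1],[3,50,97]))
m=(R>90)&(R>2.5*G)&(U<250)&(V<250); q=X[m]; w=wrig(q); top=q[:,2]>.028
print("tab z",np.percentile(q[:,2],[5,95]),"rigx",np.percentile(w[top,0],[1,99]))
for a in range(-186,-95,10):
    k=top&(abs(w[:,0]-a)<4)
    if k.any(): print(a,np.percentile(w[k,1],[5,95]).round(1))
m=(U>150)&(U<215)&(V>225)&(V<247)&(X[...,2]>.024)&(X[...,2]<.04)&grey; w=wrig(X[m]); print("bar",np.percentile(w,[2,98],axis=0))
m=(U>205)&(U<270)&(V>225)&(V<300)&(X[...,2]>.085)&(X[...,2]<.115); w=wrig(X[m]); print("hgrip top",X[m][:,2].max(),np.percentile(w,[2,98],axis=0))
m=(U>200)&(U<290)&(V>235)&(V<285)&(X[...,2]>.044)&(X[...,2]<.055); w=wrig(X[m]); print("holder top",np.percentile(w,[1,50,99],axis=0),np.median(X[m][:,2]))
m=(U>410)&(V<320)&(V>200)&(X[...,2]>.086)&(X[...,2]<.096);q=X[m]; print("wgrip top",len(q),cv2.minAreaRect((q[:,:2]*1000).astype(np.float32)),q[:,2].max())
m=(R>100)&(R>1.8*G)&(U>380)&(V>200)&(V<330)&(X[...,2]>.022); q=X[m]; print("wedge top",len(q),cv2.minAreaRect((q[:,:2]*1000).astype(np.float32)),np.median(q[:,2]))
m=(R<60)&(U>370)&(U<500)&(V<370)&(X[...,2]<.008); q=X[m]; print("mat",cv2.minAreaRect((q[:,:2]*1000).astype(np.float32)),np.median(q[:,2]))
E
```

```text
floor z 3.0128482664648626e-05
railL 3236 0.03580807467371758 yaw 85.88411050036412 rig y pct [-55.13554155 -48.41028714 -43.70688013]
railR 2794 0.036042031168546734 yaw 85.96150033274735 rig y pct [44.51095888 50.26216506 55.93215563]
tab z [nan nan] rigx [-184.85891032 -100.25213707]
-186 [-81.5 -76.3]
-176 [-78.  -70.4]
-166 [-73.1 -67.5]
-156 [-71.3 -67.6]
-146 [-71.2 -67.2]
-136 [-71.3 -67.3]
-126 [-71.1 -67.1]
-116 [-71.4 -67.2]
-106 [-70.6 -67.1]
-96 [-70.3 -67.4]
bar [[-102.37413885  -76.33198348]
 [ -84.10017675  -29.98044811]]
hgrip top 0.1036337884527384 [[-74.70114535  -5.03487786]
 [-62.22183005   8.16430845]]
holder top [[-79.60652699 -31.12116081]
 [-70.61743268  13.4654671 ]
 [-55.28066104  41.63447164]] 0.04858661407836623
wgrip top 798 ((382.6366882324219, 176.9620361328125), (22.127952575683594, 21.981544494628906), 53.84880828857422) 0.09199589510094786
wedge top 1099 ((398.32373046875, 159.5876007080078), (76.34207153320312, 121.15231323242188), 15.255511283874512) 0.031851021561631276
mat ((395.7209777832031, 196.29824829101562), (109.86544036865234, 199.01016235351562), 0.9795675873756409) 0.004059369531352386
```

```bash
python3 - <<'E'
from h import *
R,p=go([.3826,.177,.130],-126)
go([.3826,.177,.069],-126,R=R,p=p)
E
```

```text
GO [-46.0, 121.0, 106.0] [-0.0, 0.0, 32.4]
GO [0.0, 0.0, 61.0] [0.0, 0.0, 0.0]
```

```bash

python3 -m creep '[[1,-46,121,40,0,0,32],[1,-46,121,60,0,0,32],[1,-46,121,106,0,0,32],[1,-46,121,106,0,0,32],[1,-46,121,106,0,0,32],[1,-46,121,106,0,0,32],[1,-46,121,106,0,0,32],[1,-46,121,106,0,0,32.4]]'
python3 - <<'E'
from h import *
R,p=go([.3826,.177,.130],-126)
go([.3826,.177,.069],-126,R=R,p=p)
p,d,X,t=cloud("wrist"); save("w2",p)
E
```

```text
time_s: 4.3
tcp_pos: [0.3841, 0.1773, 0.2952]
ee_rot: [[-0.587, -0.81, 0.003], [-0.81, 0.587, 0.002], [-0.003, -0.001, -1.0]]
wrist_force: [-0.9, -0.4, 0.3]
gripper_width: 1.0
gripper_force: 0.0
GO [1.1, 1.1, 1.1] [-0.1, 0.2, 0.1]
GO [0.0, 0.0, 61.0] [0.0, 0.0, 0.0]
```

View pics/w2.png

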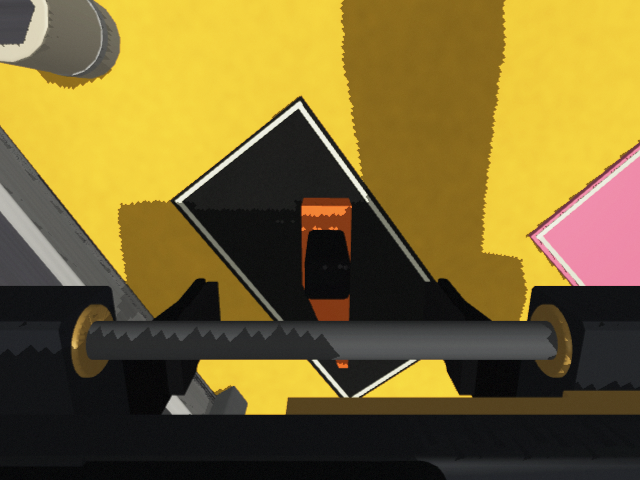

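The view shows the wedge aligned with the tool, its grip at (327,265) midway between the fingers at 205 and 445. I descend and close.

```bash

python3 -m creep '[[1,1,1,30,0,0,0],[1,1,1,62,0,0,0],[1,1,1,62,0,0,0],[-1,1,1,62,0,0,0],[-1,1,1,62,0,0,0],[-1,1,1,62,0,0,0],[-1,1,1,62,0,0,0],[-1,1,1,62,0,0,0]]'
python3 -m creep '[[-1,0,0,0,0,0,0],[-1,0,0,0,0,0,0],[-1,0,0,0,0,0,0],[-1,0,0,-20,0,0,0],[-1,0,0,-40,0,0,0],[-1,0,0,-55,0,0,0],[-1,0,0,-55,0,0,0],[-1,0,0,-55,0,0,0]]'
python3 - <<'E'
from h import *
s=r.sense(); print(s["gripper_width"]*87,s["gripper_force"],s["wrist_force"])
E
```

```text
time_s: 5.02
tcp_pos: [0.3821, 0.1763, 0.233]
ee_rot: [[-0.589, -0.808, 0.002], [-0.808, 0.589, 0.002], [-0.003, -0.0, -1.0]]
wrist_force: [0.3, 0.4, -0.2]
gripper_width: 0.711
gripper_force: 0.0
time_s: 5.68
tcp_pos: [0.3818, 0.1762, 0.2873]
ee_rot: [[-0.589, -0.808, 0.001], [-0.808, 0.589, 0.002], [-0.002, -0.0, -1.0]]
wrist_force: [0.0, 0.0, -0.2]
gripper_width: 0.095
gripper_force: 0.0
8.231803493117209 0.0 [ 0.02135518  0.02138359 -0.15514114]
```

The fingers close slowly, about 1 s, so I lifted before they made contact. I reopen, check, and retry.

```bash

python3 -m creep '[[1,0,0,-8,0,0,0],[1,0,0,-8,0,0,0],[1,0,0,-8,0,0,0],[1,0,0,-8,0,0,0],[1,0,0,-8,0,0,0],[1,0,0,-8,0,0,0],[1,0,0,-8,0,0,0],[1,0,0,-8,0,0,0]]'
python3 -m creep '[[1,0,0,0,0,0,0],[1,0,0,0,0,0,0],[1,0,0,0,0,0,0],[1,0,0,0,0,0,0],[1,0,0,0,0,0,0],[1,0,0,0,0,0,0]]'
python3 - <<'E'
from h import *
p,d,X,t=cloud("wrist"); R,G,B=[p[...,i].astype(int) for i in range(3)]; V,U=np.mgrid[:480,:640]
m=(V<315)&(U>240)&(U<420)&(X[...,2]>.084)&(X[...,2]<.098); q=X[m]; print(len(q),cv2.minAreaRect((q[:,:2]*1000).astype(np.float32)),q[:,2].max())
go([.3826,.177,.069],-126)
E
```

```text
time_s: 6.35
tcp_pos: [0.3818, 0.1761, 0.2946]
ee_rot: [[-0.589, -0.808, -0.0], [-0.808, 0.589, -0.0], [0.0, 0.0, -1.0]]
wrist_force: [0.4, -0.5, 0.1]
gripper_width: 0.619
gripper_force: 0.0
time_s: 6.85
tcp_pos: [0.3818, 0.1761, 0.2947]
ee_rot: [[-0.589, -0.808, -0.0], [-0.808, 0.589, 0.0], [0.0, 0.0, -1.0]]
wrist_force: [-0.7, -0.1, -0.0]
gripper_width: 0.983
gripper_force: 0.0
1956 ((381.6639404296875, 176.71652221679688), (21.962913513183594, 21.897804260253906), 53.53257751464844) 0.09194430135060686
GO [-1.2, -0.1, 61.7] [-0.0, -0.0, -0.1]
```

```bash

python3 -m creep '[[1,0,0,30,0,0,0],[1,0,0,62,0,0,0],[1,0,0,62,0,0,0],[-1,0,0,62,0,0,0],[-1,0,0,62,0,0,0],[-1,0,0,62,0,0,0],[-1,0,0,62,0,0,0],[-1,0,0,62,0,0,0]]' | tail -2
python3 -m creep '[[-1,0,0,0,0,0,0],[-1,0,0,0,0,0,0],[-1,0,0,0,0,0,0],[-1,0,0,0,0,0,0],[-1,0,0,0,0,0,0],[-1,0,0,0,0,0,0],[-1,0,0,0,0,0,0],[-1,0,0,0,0,0,0]]' | tail -2
python3 -m creep '[[-1,0,0,-10,0,0,0],[-1,0,0,-30,0,0,0],[-1,0,0,-50,0,0,0],[-1,0,0,-70,0,0,0],[-1,0,0,-70,0,0,0]]'
python3 - <<'E'
from h import *
print(r.sense()["gripper_width"]*87)
w=lambda x,y,z:rigw(x,y,z)
# wedge grip at wedge (-30,0): rig approach start: nose at x -195 -> origin -250
for ox,z in((-270,90),(-270,66),(-154,66)):
    g=w(ox-30,-71,z); print(ox,g)
R,p=go(w(-300,-71,120),-94.1); go(w(-300,-71,66),-94.1,R=R,p=p)
E
```

```text
gripper_width: 0.708
gripper_force: 0.0
gripper_width: 0.251
gripper_force: 30.0
time_s: 8.65
tcp_pos: [0.3826, 0.1768, 0.3058]
ee_rot: [[-0.588, -0.809, 0.006], [-0.809, 0.588, 0.005], [-0.007, -0.002, -1.0]]
wrist_force: [1.0, 0.3, -1.0]
gripper_width: 0.251
gripper_force: 30.0
21.815606812013534
-270 [ 0.63166906 -0.07750855  0.09      ]
-270 [ 0.63166906 -0.07750855  0.066     ]
-154 [0.63996277 0.03819458 0.066     ]
GO [59.2, -351.0, 22.1] [-0.2, 0.4, -31.9]
GO [0.0, 0.0, 54.0] [0.0, 0.0, 0.0]
```

```bash

python3 -m creep '[[-1,59,-351,0,0,0,-32],[-1,59,-351,0,0,0,-32],[-1,59,-351,0,0,0,-32],[-1,59,-351,0,0,0,-32],[-1,59,-351,0,0,0,-32],[-1,59,-351,0,0,0,-32],[-1,59,-351,0,0,0,-32],[-1,59,-351,0,0,0,-32]]' | head -2
python3 - <<'E'
from h import *
R,p=go(rigw(-300,-71,100),-94.1); go(rigw(-300,-71,66),-94.1,R=R,p=p)
E
```

```text
time_s: 9.32
tcp_pos: [0.5912, -0.0384, 0.301]
GO [36.1, -43.3, 36.9] [0.2, -0.0, -0.0]
GO [0.0, 0.0, 34.0] [0.0, 0.0, 0.0]
```

```bash

python3 -m creep '[[-1,36,-43,0,0,0,0],[-1,36,-43,10,0,0,0],[-1,36,-43,36,0.2,0,0],[-1,36,-43,36,0.2,0,0],[-1,36,-43,36,0.2,0,0]]' | head -2
python3 - <<'E'
from h import *
R,p=go(rigw(-300,-71,100),-94.1); go(rigw(-300,-71,66),-94.1,R=R,p=p)
P,d,X,t=cloud("wrist"); save("w3",P); np.savez("/tmp/w3",p=P,X=X,t=t)
E
```

```text
time_s: 9.73
tcp_pos: [0.6311, -0.076, 0.2641]
GO [1.5, -0.7, 0.1] [-0.1, -0.0, -0.0]
GO [0.0, 0.0, 34.0] [0.0, 0.0, 0.0]
```

View pics/w3.png

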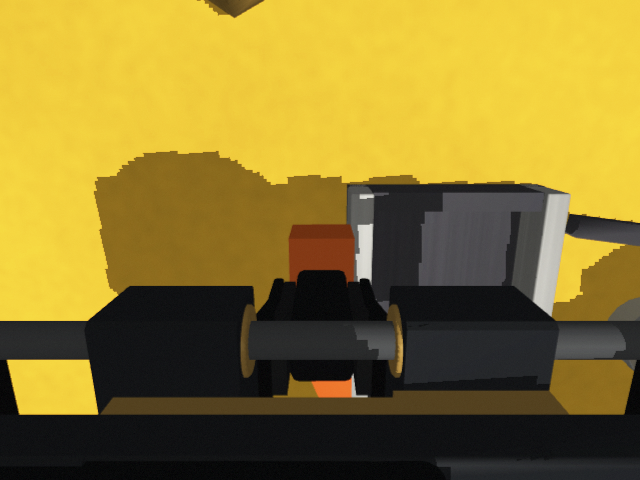

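The wedge's rear end is at (322,250), held upright beside the rail's outer face at (365,250). I check its position in the rig frame.

```bash
python3 - <<'E'
from h import *
z=np.load("/tmp/w3.npz"); p=z["p"].astype(int); X=z["X"]; R,G,B=p[...,0],p[...,1],p[...,2]
V,U=np.mgrid[:480,:640]
m=(R>60)&(R>2.2*G)&(U>280)&(U<360)&(V>238)&(V<300)&(X[...,2]>.04); q=X[m]; w=wrig(q)
print(len(q),np.percentile(q[:,2],[5,50,95]),np.percentile(w,[2,98],axis=0))
for a in(-322,-316,-310,-304):
    k=abs(w[:,0]-a)<3
    if k.any(): print(a,np.percentile(w[k,1],[3,97]))
m=(U>345)&(U<385)&(V>195)&(V<270)&(abs(X[...,2]-.036)<.004); w=wrig(X[m]); print("rail",np.percentile(w,[2,98],axis=0))
m=(U>490)&(U<565)&(V>195)&(V<300)&(abs(X[...,2]-.036)<.004); w=wrig(X[m]); print("railR",np.percentile(w,[2,98],axis=0))
E
```

```text
2149 [0.06239336 0.06336853 0.0643758 ] [[-322.38151029  -85.49411741]
 [-303.70177124  -57.17931793]]
-322 [-85.29767472 -57.62847462]
-316 [-85.04536862 -57.57323995]
-310 [-85.12962947 -57.49929515]
-304 [-85.73641288 -56.89586145]
rail [[-337.07252207  -55.988882  ]
 [-298.98651077  -40.14085487]]
railR [[-336.82705135   20.31659609]
 [-281.99517809   54.92083289]]
```

```bash

python3 -m creep '[[-1,0,-1.5,10,0,0,0],[-1,0,-1.5,24,0,0,0],[-1,0,-1.5,34,0,0,0],[-1,0,-1.5,34,0,0,0],[-1,-20,-1.5,34,0,0,0],[-1,-40,-1.5,34,0,0,0],[-1,-55,-1.5,34,0,0,0],[-1,-55,-1.5,34,0,0,0]]' 
python3 - <<'E'
from h import *
print(wrig(r.sense()["tcp_pos"])); R,p=go(rigw(-185,-71,66),-94.1)
E
```

```text
time_s: 10.45
tcp_pos: [0.6358, -0.0182, 0.2329]
ee_rot: [[-0.068, -0.998, 0.002], [-0.998, 0.068, -0.0], [-0.0, -0.002, -1.0]]
wrist_force: [0.2, -0.2, -2.0]
gripper_width: 0.254
gripper_force: 30.0
[-240.49950997  -70.92508035]
GO [-55.5, -0.3, 2.9] [-0.1, 0.0, 0.2]
```

```bash

python3 -m creep '[[-1,0,0,2.5,0,0,0],[-1,-8,0,2.5,0,0,0],[-1,-16,0,2.5,0,0,0],[-1,-24,0,2.5,0,0,0],[-1,-32,0,2.5,0,0,0],[-1,-40,0,2.5,0,0,0],[-1,-48,0,2.5,0,0,0],[-1,-54,0,2.5,0,0,0]]' 
python3 -m creep '[[-1,-1,0,0,0,0,0],[-1,-1,0,0,0,0,0],[-1,-1,0,0,0,0,0]]' 
python3 - <<'E'
from h import *
print(wrig(r.sense()["tcp_pos"])); R,p=go(rigw(-185,-71,65),-94.1)
E
```

```text
time_s: 11.12
tcp_pos: [0.6394, 0.03, 0.2302]
ee_rot: [[-0.072, -0.997, -0.002], [-0.997, 0.072, -0.006], [0.006, 0.002, -1.0]]
wrist_force: [-0.9, -12.5, 1.8]
gripper_width: 0.253
gripper_force: 30.0
time_s: 11.37
tcp_pos: [0.6394, 0.0312, 0.2302]
ee_rot: [[-0.072, -0.997, -0.002], [-0.997, 0.072, -0.005], [0.005, 0.001, -1.0]]
wrist_force: [-2.4, -8.0, -0.5]
gripper_width: 0.253
gripper_force: 30.0
[-191.02631485  -70.89810794]
GO [-6.0, -0.1, 1.2] [0.1, -0.3, -0.1]
```

```bash

python3 -m creep '[[-1,-2,0,0,0,0,0],[-1,-4,0,0,0,0,0],[-1,-6,0,0,0,0,0],[-1,-6,0,0,0,0,0],[-1,-6,0,0,0,0,0]]' 
python3 - <<'E'
from h import *
print(wrig(r.sense()["tcp_pos"]))
E
```

```text
time_s: 11.78
tcp_pos: [0.6398, 0.0375, 0.23]
ee_rot: [[-0.073, -0.997, -0.001], [-0.997, 0.073, -0.004], [0.004, 0.001, -1.0]]
wrist_force: [-1.3, -6.6, -0.9]
gripper_width: 0.252
gripper_force: 30.0
[-184.74500986  -70.87769359]
```

```bash

python3 -m creep '[[0.2,0,0,0,0,0,0],[0.2,0,0,0,0,0,0],[0.2,0,0,0,0,0,0],[0.2,0,0,0,0,0,0],[0.2,0,0,0,0,0,0],[0.2,0,0,0,0,0,0],[0.2,0,0,0,0,0,0],[0.2,0,0,0,0,0,0]]' 
python3 -m creep '[[0.2,0,0,0,0,0,0],[1,0,0,-30,0,0,0],[1,0,0,-60,0,0,0],[1,0,0,-90,0,0,0],[1,20,20,-120,0,0,0],[1,50,20,-150,0,0,0],[1,50,20,-150,0,0,0],[1,50,20,-150,0,0,0]]' |head -2
python3 - <<'E'
from h import *
P,d,X,t=cloud("wrist"); save("w4",P); np.savez("/tmp/w4",p=P,X=X,t=t)
R,G,B=[P[...,i].astype(int) for i in range(3)]; w=wrig(X); z=X[...,2]
m=(R>60)&(R>2.2*G)&(z>.028)&(w[...,0]<-95)&(w[...,0]>-190)&(w[...,1]<-84)&(w[...,1]>-115)
for a in(-165,-155,-145,-135,-125,-115,-105):
    k=m&(abs(w[...,0]-a)<4)
    if k.any(): print("tab",a,np.percentile(w[k][:,1],[3,97]))
E
```

```text
time_s: 12.45
tcp_pos: [0.6407, 0.0402, 0.2303]
ee_rot: [[-0.071, -0.997, 0.004], [-0.997, 0.071, -0.0], [-0.0, -0.004, -1.0]]
wrist_force: [0.3, -0.1, -0.8]
gripper_width: 0.598
gripper_force: 0.0
time_s: 13.12
tcp_pos: [0.6165, -0.0096, 0.383]
tab -165 [-92.85475493 -88.48264176]
tab -155 [-91.52717204 -87.88431021]
tab -145 [-91.76547689 -86.34400373]
tab -105 [-91.19085061 -86.67689957]
```

View pics/w4.png

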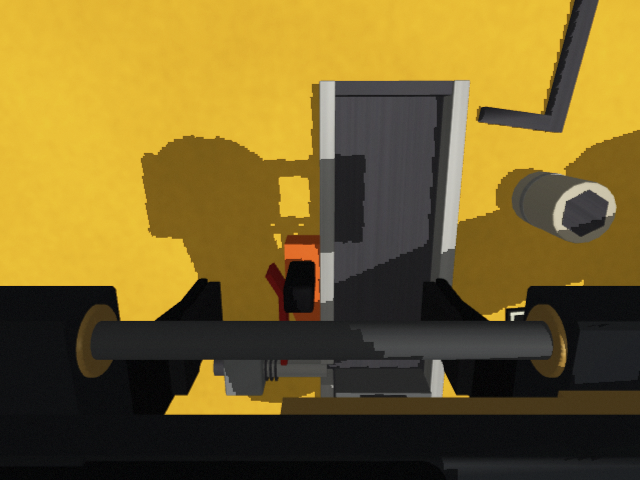

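The catch's red tab now sits at rig y -86, which is about 20 mm open. The wedge, grip at (300,287), holds it alone between the rail and the tab. Next is the holder grip.

```bash
python3 - <<'E'
from h import *
R,p=go(rigw(-59,1,160),-94.1)
E
```

```text
GO [-173.5, 52.2, 56.7] [-0.3, 0.1, -0.1]
```

```bash

python3 -m creep '[[1,-40,20,0,0,0,0],[1,-80,52,10,-0.3,0,0],[1,-120,52,20,-0.3,0,0],[1,-160,52,40,-0.3,0,0],[1,-173,52,57,-0.3,0,0],[1,-173,52,57,-0.3,0,0],[1,-173,52,57,-0.3,0,0]]' |head -2
python3 - <<'E'
from h import *
P,d,X,t=cloud("wrist"); np.savez("/tmp/w5",p=P,X=X,t=t); V,U=np.mgrid[:480,:640]
w=wrig(X); z=X[...,2]
m=(V<315)&(U>240)&(U<420)&(z>.096)&(z<.11); q=w[m]; print(len(q),z[m].max(),np.percentile(q,[1,99],axis=0),cv2.minAreaRect(q.astype(np.float32)))
m=(V<315)&(abs(z-.048)<.004)&(abs(w[...,1])<45); q=w[m]; print("holder front",np.percentile(q,[1,99],axis=0))
R,p=go(rigw(-59,1,90),-94.1)
E
```

```text
time_s: 13.75
tcp_pos: [0.5766, 0.1698, 0.3195]
1725 0.1037582660112569 [[-74.31215804  -7.76880047]
 [-45.49900757   7.66281651]] ((-59.792396545410156, -0.1633625030517578), (29.702402114868164, 15.685944557189941), 0.45181795954704285)
holder front [[-79.33864211 -41.41320109]
 [-11.23882705  41.29347095]]
GO [0.6, -0.5, 67.0] [0.3, -0.1, 0.1]
```

```bash

python3 -m creep '[[1,1,-1.7,30,0,0,0],[1,1,-1.7,67,0,0,0],[1,1,-1.7,67,0,0,0],[-1,1,-1.7,67,0,0,0],[-1,1,-1.7,67,0,0,0],[-1,1,-1.7,67,0,0,0],[-1,1,-1.7,67,0,0,0],[-1,1,-1.7,67,0,0,0]]' |head -2
python3 -m creep '[[-1,0,0,0,0,0,0],[-1,0,0,0,0,0,0],[-1,0,0,0,0,0,0],[-1,0,0,0,0,0,0],[-1,0,0,0,0,0,0],[-1,0,0,0,0,0,0],[-1,0,0,0,0,0,0],[-1,0,0,0,0,0,0]]'
python3 -m creep '[[-1,0,0,0,0,0,0],[-1,4,0,0,0,0,0],[-1,10,0,0,0,0,0],[-1,20,0,0,0,0,0],[-1,30,0,0,0,0,0],[-1,40,0,0,0,0,0]]'
```

```text
time_s: 14.47
tcp_pos: [0.5791, 0.1668, 0.2579]
time_s: 15.13
tcp_pos: [0.5785, 0.1667, 0.2559]
ee_rot: [[-0.071, -0.997, -0.003], [-0.997, 0.071, -0.0], [0.0, 0.003, -1.0]]
wrist_force: [-2.0, 0.6, 0.8]
gripper_width: 0.18
gripper_force: 30.0
time_s: 15.63
tcp_pos: [0.5764, 0.128, 0.2559]
ee_rot: [[-0.071, -0.997, 0.001], [-0.997, 0.071, 0.003], [-0.003, -0.001, -1.0]]
wrist_force: [0.3, 5.4, -2.5]
gripper_width: 0.183
gripper_force: 30.0
```

```bash

python3 -m creep '[[-1,10,0,0,0,0,0],[-1,24,0,0,0,0,0],[-1,38,0,0,0,0,0],[-1,52,0,0,0,0,0],[-1,66,0,0,0,0,0],[-1,80,0,0,0,0,0],[-1,94,0,0,0,0,0],[-1,106,0,0,0,0,0]]'
python3 -m creep '[[-1,14,0,0,0,0,0],[-1,28,0,0,0,0,0],[-1,42,0,0,0,0,0],[-1,56,0,0,0,0,0],[-1,70,0,0,0,0,0],[-1,82,0,0,0,0,0],[-1,92,0,0,0,0,0],[-1,92,0,0,0,0,0]]'
python3 - <<'E'
from h import *
print(wrig(r.sense()["tcp_pos"]))
P,d,X,t=cloud("scene"); save("s2",P[180:400,180:580].repeat(2,0).repeat(2,1)); np.savez("/tmp/s2",p=P,X=X,t=t)
for o in vision.find_in("scene","bolt1")[:6]:
    u,v=map(int,o["uv"]); print(round(o["conf"],2),(u,v),X[v,u].round(3),wrig(X[v,u]).round())
E
```

```text
time_s: 16.3
tcp_pos: [0.5688, 0.0215, 0.2559]
ee_rot: [[-0.071, -0.997, 0.001], [-0.997, 0.071, 0.002], [-0.002, -0.0, -1.0]]
wrist_force: [1.4, 7.0, -2.1]
gripper_width: 0.181
gripper_force: 30.0
time_s: 16.97
tcp_pos: [0.562, -0.0717, 0.2559]
ee_rot: [[-0.073, -0.997, -0.001], [-0.997, 0.073, 0.0], [-0.0, 0.001, -1.0]]
wrist_force: [1.7, -3.0, -2.9]
gripper_width: 0.182
gripper_force: 30.0
[-299.15215957   -1.055219  ]
0.75 (337, 284) [0.581 0.074 0.081] [-152.  -10.]
0.75 (362, 286) [0.584 0.126 0.07 ] [-100.   -9.]
0.69 (334, 296) [0.582 0.069 0.048] [-157.  -11.]
0.62 (305, 288) [0.573 0.011 0.071] [-216.   -6.]
```

View pics/s2.png

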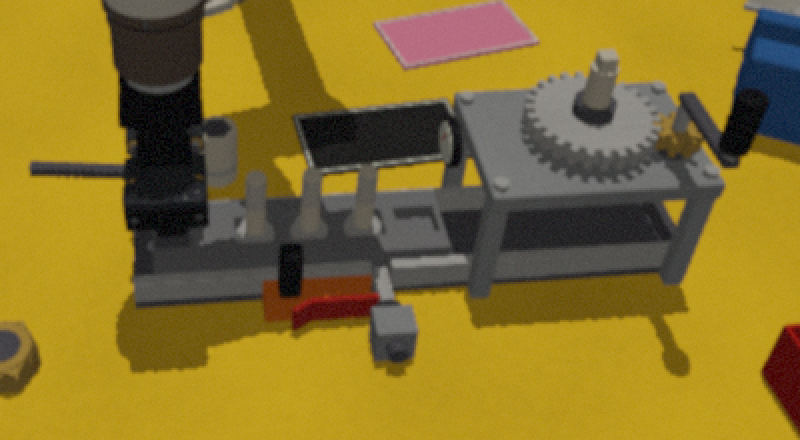

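Three bolts stand in the drawn-out holder at about (255,200), (310,200) and (365,200) in the crop, and the fourth pocket at (415,220) is empty. The wedge still holds the catch. I release the grip and measure the bolts.

```bash

python3 -m creep '[[1,0,0,0,0,0,0],[1,0,0,0,0,0,0],[1,0,0,0,0,0,0],[1,0,0,0,0,0,0],[1,0,0,0,0,0,0],[1,0,0,0,0,0,0],[1,0,0,0,0,0,0],[1,0,0,0,0,0,0]]' |tail -2
python3 -m creep '[[1,0,0,-40,0,0,0],[1,0,0,-80,0,0,0],[1,0,0,-120,0,0,0],[0.3,-40,0,-140,0,0,0],[0.3,-60,0,-140,0,0,0],[0.3,-60,0,-140,0,0,0],[0.3,-60,0,-140,0,0,0]]' |head -2
python3 - <<'E'
from h import *
P,d,X,t=cloud("wrist"); np.savez("/tmp/w6",p=P,X=X,t=t); save("w6",P)
w=wrig(X); z=X[...,2]; m=(abs(z-.119)<.006)&(abs(w[...,1])<30)&(w[...,0]>-260)&(w[...,0]<-40)
n,L=cv2.connectedComponents(m.astype(np.uint8))
for i in range(1,n):
    k=L==i
    if k.sum()>60: print(k.sum(),cv2.minEnclosingCircle(w[k].astype(np.float32)),np.median(z[k]))
m=(z>.097)&(z<.108)&(w[...,0]<-260)&(abs(w[...,1])<30); print("grip",cv2.minAreaRect(w[m].astype(np.float32)))
R,p=go(rigw(-214,0,150),-94.1); go(rigw(-214,0,98),-94.1,R=R,p=p)
E
```

```text
gripper_width: 0.7
gripper_force: 0.0
time_s: 18.32
tcp_pos: [0.5661, -0.01, 0.3962]
758 ((-213.62168884277344, -1.2406045198440552), 10.297846794128418) 0.12084681391627589
121 ((-152.56027221679688, -1.4584205150604248), 8.057111740112305) 0.12099721164705729
grip ((-298.28802490234375, -1.2051472663879395), (29.399566650390625, 15.933331489562988), 0.10991901159286499)
GO [-24.1, 0.5, 81.6] [0.2, -0.0, 0.1]
GO [0.0, 0.0, 52.0] [0.0, 0.0, 0.0]
```

```bash

python3 -m creep '[[0.2,-24,-0.7,20,0,0,0],[0.2,-24,-0.7,40,0,0,0],[0.2,-24,-0.7,70,0,0,0],[0.2,-24,-0.7,100,0,0,0],[0.2,-24,-0.7,134,0,0,0],[0.2,-24,-0.7,134,0,0,0],[0.2,-24,-0.7,134,0,0,0],[-1,-24,-0.7,134,0,0,0]]' |head -2
python3 -m creep '[[-1,0,0,0,0,0,0],[-1,0,0,0,0,0,0],[-1,0,0,0,0,0,0],[-1,0,0,0,0,0,0],[-1,0,0,0,0,0,0],[-1,0,0,0,0,0,0],[-1,0,0,0,0,0,0],[-1,0,0,0,0,0,0]]' |tail -2
python3 -m creep '[[-1,0,0,-5,0,0,0],[-1,0,0,-15,0,0,0],[-1,0,0,-40,0,0,0],[-1,0,0,-70,0,0,0],[-1,0,0,-100,0,0,0],[-1,0,0,-110,0,0,0],[-1,0,0,-110,0,0,0]]'
python3 - <<'E'
from h import *
tr=lambda y: (.4717-.148*y,-.3536+.989*y)
R,p=go([*tr(-.05),.190],-94.1); go([*tr(-.05),.073],-94.1,R=R,p=p)
E
```

```text
time_s: 19.03
tcp_pos: [0.5693, 0.0126, 0.2632]
gripper_width: 0.22
gripper_force: 30.0
time_s: 20.28
tcp_pos: [0.5691, 0.0131, 0.3753]
ee_rot: [[-0.071, -0.997, 0.005], [-0.997, 0.071, 0.002], [-0.002, -0.005, -1.0]]
wrist_force: [-0.6, -0.1, -2.7]
gripper_width: 0.219
gripper_force: 30.0
GO [421.6, 60.3, 20.1] [-0.3, 0.1, 0.0]
GO [0.0, 0.0, 117.0] [0.0, 0.0, 0.0]
```

```bash

python3 -m creep '[[-1,20,3,0,0,0,0],[-1,60,9,0,0,0,0],[-1,100,14,0,0,0,0],[-1,140,20,0,0,0,0],[-1,180,26,0,0,0,0],[-1,220,31,0,0,0,0],[-1,260,37,0,0,0,0],[-1,295,42,0,0,0,0]]' |head -2
python3 -m creep '[[-1,40,6,0,0,0,0],[-1,80,12,5,0,0,0],[-1,115,17,10,0,0,0],[-1,126.6,18.3,20,0,0,0],[-1,126.6,18.3,20,0,0,0],[-1,126.6,18.3,20,0,0,0],[-1,126.6,18.3,20,0,0,0]]'
python3 - <<'E'
from h import *
tr=lambda y: (.4717-.148*y,-.3536+.989*y)
R,p=go([*tr(-.05),.073],-94.1)
P,d,X,t=cloud("wrist"); save("w7",P); R_,G,B=[P[...,i].astype(int) for i in range(3)]
m=(B>1.5*R_)&(B>G+20)&(X[...,2]>.034)&(X[...,2]<.046); print(m.sum(),X[m].min(0),X[m].max(0))
E
```

```text
time_s: 20.95
tcp_pos: [0.5042, -0.2801, 0.3695]
time_s: 21.53
tcp_pos: [0.4785, -0.4023, 0.3508]
ee_rot: [[-0.071, -0.997, -0.004], [-0.997, 0.071, 0.002], [-0.001, 0.004, -1.0]]
wrist_force: [0.8, -0.1, -2.4]
gripper_width: 0.217
gripper_force: 30.0
GO [0.8, -1.1, 113.8] [0.2, 0.1, 0.0]
4341 [ 0.37128739 -0.45212997  0.03401209] [ 0.5814321  -0.26339928  0.04243358]
```

View pics/w7.png

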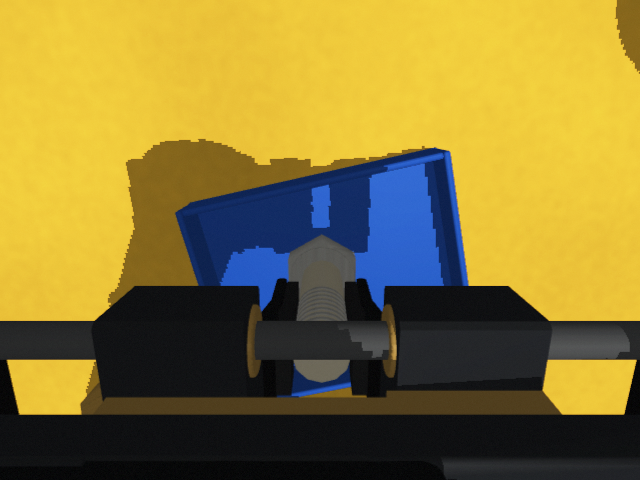

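The bolt hangs upright at (322,290) over the tray's near part, and the tray walls at (310,180) match the fitted pose. I lower and release it.

```bash

python3 -m creep '[[-1,0,-1,35,0,0,0],[-1,0,-1,70,0,0,0],[-1,0,-1,95,0,0,0],[-1,0,-1,108,0,0,0],[-1,0,-1,114,0,0,0],[-1,0,-1,114,0,0,0],[-1,0,-1,114,0,0,0],[-0.1,0,-1,114,0,0,0]]'
python3 -m creep '[[-0.1,0,0,0,0,0,0],[-0.1,0,0,0,0,0,0],[-0.1,0,0,0,0,0,0],[-0.1,0,0,0,0,0,0],[0.2,0,0,0,0,0,0],[0.2,0,0,-30,0,0,0],[0.2,0,0,-70,0,0,0],[0.2,0,0,-110,0,0,0]]'
python3 - <<'E'
from h import *
P,d,X,t=cloud("scene")
m=(X[...,2]>.06)&(X[...,2]<.11)&(X[...,1]<-.25)&(X[...,1]>-.45)&(X[...,0]>.37)&(X[...,0]<.57); q=X[m]; print(len(q),q.mean(0) if len(q) else 0, q[:,2].max())
for o in vision.find_in("scene","bolt1")[:6]:
    u,v=map(int,o["uv"]); print(round(o["conf"],2),(u,v),X[v,u].round(3))
go(rigw(-157.3,-1.2,190),-94.1)
E
```

```text
time_s: 22.25
tcp_pos: [0.4803, -0.4032, 0.2403]
ee_rot: [[-0.07, -0.998, 0.002], [-0.998, 0.07, -0.002], [0.002, -0.002, -1.0]]
wrist_force: [0.8, 0.3, -0.8]
gripper_width: 0.244
gripper_force: 0.3
time_s: 22.92
tcp_pos: [0.4791, -0.4032, 0.3484]
ee_rot: [[-0.071, -0.997, -0.005], [-0.997, 0.071, 0.001], [-0.001, 0.005, -1.0]]
wrist_force: [0.9, -1.3, -0.4]
gripper_width: 0.583
gripper_force: 0.0
181 [ 0.48535748 -0.39829102  0.08051789] 0.0957994920566061
0.92 (360, 286) [0.582 0.123 0.068]
0.6 (100, 293) [ 0.487 -0.407  0.038]
0.59 (336, 285) [0.581 0.072 0.079]
GO [-479.4, -58.0, -0.7] [-0.7, -0.5, 0.1]
```

```bash

python3 -m creep '[[0.2,-30,-4,0,0,0,0],[0.2,-70,-8,0,0,0,0],[0.2,-110,-13,0,0,0,0],[0.2,-150,-18,0,0,0,0],[0.2,-190,-23,0,0,0,0],[0.2,-230,-28,0,0,0,0],[0.2,-270,-33,0,0,0,0],[0.2,-300,-36,0,0,0,0]]' |head -2
python3 -m creep '[[0.2,-40,-5,0,0,0,0],[0.2,-80,-10,0,0,0,0],[0.2,-120,-15,0,0,0,0],[0.2,-160,-20,0,0,0,0],[0.2,-179,-22,0,0,0,0],[0.2,-179,-22,0,0,0,0],[0.2,-179,-22,0,0,0,0]]' |head -2
cat > bolts.py <<'E'
from h import *
P,d,X,t=cloud("wrist"); w=wrig(X); z=X[...,2]; V=np.mgrid[:480,:640][0]
m=(abs(z-.119)<.006)&(abs(w[...,1])<30)&(w[...,0]>-260)&(w[...,0]<-40)&(V<318)
n,L=cv2.connectedComponents(m.astype(np.uint8))
for i in range(1,n):
    k=L==i
    if k.sum()>60: print(k.sum(),cv2.minEnclosingCircle(w[k].astype(np.float32)),np.median(z[k]))
m=(z>.097)&(z<.108)&(w[...,0]<-260)&(abs(w[...,1])<30); print("grip",m.sum(),cv2.minAreaRect(w[m].astype(np.float32)) if m.any() else 0)
E
python3 - <<'E'
from bolts import *
go(rigw(-157.3,-1.2,98),-94.1)
E
```

```text
time_s: 23.68
tcp_pos: [0.537, -0.104, 0.3483]
time_s: 24.27
tcp_pos: [0.5714, 0.0714, 0.3477]
1158 ((-157.43653869628906, -1.4051164388656616), 10.350945472717285) 0.12080513494943207
grip 462 ((-285.9334411621094, -0.8887839317321777), (6.329690933227539, 15.512755393981934), 2.0638866424560547)
GO [0.5, -1.2, 85.8] [0.1, -0.0, 0.0]
```

```bash

python3 -m creep '[[0.2,0.5,-1.3,30,0,0,0],[0.2,0.5,-1.3,60,0,0,0],[0.2,0.5,-1.3,86,0,0,0],[0.2,0.5,-1.3,86,0,0,0],[0.2,0.5,-1.3,86,0,0,0],[-1,0.5,-1.3,86,0,0,0],[-1,0.5,-1.3,86,0,0,0],[-1,0.5,-1.3,86,0,0,0]]' |head -2
python3 -m creep '[[-1,0,0,0,0,0,0],[-1,0,0,0,0,0,0],[-1,0,0,0,0,0,0],[-1,0,0,0,0,0,0],[-1,0,0,0,0,0,0],[-1,0,0,0,0,0,0],[-1,0,0,0,0,0,0]]' |tail -2
python3 -m creep '[[-1,0,0,-5,0,0,0],[-1,0,0,-15,0,0,0],[-1,0,0,-40,0,0,0],[-1,0,0,-70,0,0,0],[-1,0,0,-100,0,0,0],[-1,0,0,-110,0,0,0],[-1,0,0,-110,0,0,0]]'
python3 - <<'E'
from h import *
tr=lambda y: (.4717-.148*y,-.3536+.989*y)
R,p=go([*tr(0.0),.190],-94.1)
E
```

```text
time_s: 24.98
tcp_pos: [0.5731, 0.0697, 0.2641]
gripper_width: 0.222
gripper_force: 30.0
time_s: 26.15
tcp_pos: [0.5732, 0.0699, 0.3754]
ee_rot: [[-0.071, -0.997, 0.005], [-0.997, 0.071, 0.002], [-0.003, -0.005, -1.0]]
wrist_force: [1.2, 0.8, -3.8]
gripper_width: 0.223
gripper_force: 30.0
GO [429.7, 71.2, 19.8] [-0.3, 0.2, 0.0]
```

```bash

python3 -m creep '[[-1,20,3,0,0,0,0],[-1,60,9,0,0,0,0],[-1,100,15,0,0,0,0],[-1,140,22,0,0,0,0],[-1,180,28,0,0,0,0],[-1,220,35,0,0,0,0],[-1,260,42,0,0,0,0],[-1,295,48,0,0,0,0]]' |head -2
python3 -m creep '[[-1,40,6,0,0,0,0],[-1,80,12,5,0,0,0],[-1,120,20,10,0,0,0],[-1,134.7,23.2,20,0,0,0],[-1,134.7,23.2,20,0,0,0],[-1,134.7,23.2,20,0,0,0],[-1,134.7,23.2,20,0,0,0]]'
python3 - <<'E'
from h import *
R,p=go([.4717,-.3536,.074],-94.1)
E
```

```text
time_s: 26.82
tcp_pos: [0.5022, -0.2229, 0.3697]
time_s: 27.4
tcp_pos: [0.4709, -0.3533, 0.3507]
ee_rot: [[-0.072, -0.997, -0.004], [-0.997, 0.072, 0.002], [-0.001, 0.004, -1.0]]
wrist_force: [0.5, -0.6, -2.9]
gripper_width: 0.223
gripper_force: 30.0
GO [0.4, -1.3, 112.7] [0.2, 0.1, -0.0]
```

```bash

python3 -m creep '[[-1,0,-1,35,0,0,0],[-1,0,-1,70,0,0,0],[-1,0,-1,95,0,0,0],[-1,0,-1,107,0,0,0],[-1,0,-1,113,0,0,0],[-1,0,-1,113,0,0,0],[-1,0,-1,113,0,0,0],[-0.1,0,-1,113,0,0,0]]' | tail -3
python3 -m creep '[[-0.1,0,0,0,0,0,0],[-0.1,0,0,0,0,0,0],[-0.1,0,0,0,0,0,0],[-0.1,0,0,0,0,0,0],[0.2,0,0,0,0,0,0],[0.2,0,0,-30,0,0,0],[0.2,0,0,-70,0,0,0],[0.2,0,0,-110,0,0,0]]' | tail -2
python3 - <<'E'
from h import *
P,d,X,t=cloud("scene")
m=(X[...,2]>.086)&(X[...,2]<.11)&(X[...,1]<-.25)&(X[...,1]>-.45)&(X[...,0]>.37)&(X[...,0]<.57)
n,L,st,c=cv2.connectedComponentsWithStats(m.astype(np.uint8))
for i in range(1,n):
    if st[i,4]>10: print(st[i,4],X[L==i].mean(0))
go(rigw(-101.3,-1.2,190),-94.1)
E
```

```text
wrist_force: [-0.8, 0.6, -0.6]
gripper_width: 0.251
gripper_force: 0.5
gripper_width: 0.581
gripper_force: 0.0
71 [ 0.47569541 -0.35076395  0.09152328]
76 [ 0.48299528 -0.3991979   0.09111143]
GO [-486.7, -69.1, 2.7] [-0.7, -0.5, 0.1]
```

```bash

python3 -m creep '[[0.2,-30,-4,0,0,0,0],[0.2,-70,-8,0,0,0,0],[0.2,-110,-15,0,0,0,0],[0.2,-150,-20,0,0,0,0],[0.2,-190,-26,0,0,0,0],[0.2,-230,-32,0,0,0,0],[0.2,-270,-38,0,0,0,0],[0.2,-300,-42,0,0,0,0]]' |head -2
python3 -m creep '[[0.2,-40,-6,0,0,0,0],[0.2,-80,-11,0,0,0,0],[0.2,-120,-17,0,0,0,0],[0.2,-160,-23,0,0,0,0],[0.2,-187,-27,0,0,0,0],[0.2,-187,-27,0,0,0,0],[0.2,-187,-27,0,0,0,0]]' |head -2
python3 - <<'E'
from bolts import *
go(rigw(-101.3,-1.2,98),-94.1)
E
```

```text
time_s: 29.45
tcp_pos: [0.5356, -0.0549, 0.3493]
time_s: 30.03
tcp_pos: [0.5756, 0.1285, 0.3486]
1145 ((-101.3809585571289, -1.406335711479187), 10.456801414489746) 0.1208938401920587
grip 0 0
GO [1.5, -1.2, 86.6] [0.1, -0.0, 0.1]
```

```bash

python3 -m creep '[[0.2,1.5,-1.3,30,0,0,0],[0.2,1.5,-1.3,60,0,0,0],[0.2,1.5,-1.3,86,0,0,0],[0.2,1.5,-1.3,86,0,0,0],[0.2,1.5,-1.3,86,0,0,0],[-1,1.5,-1.3,86,0,0,0],[-1,1.5,-1.3,86,0,0,0],[-1,1.5,-1.3,86,0,0,0]]' |head -2
python3 -m creep '[[-1,0,0,0,0,0,0],[-1,0,0,0,0,0,0],[-1,0,0,0,0,0,0],[-1,0,0,0,0,0,0],[-1,0,0,0,0,0,0],[-1,0,0,0,0,0,0],[-1,0,0,0,0,0,0]]' |tail -2
python3 -m creep '[[-1,0,0,-5,0,0,0],[-1,0,0,-15,0,0,0],[-1,0,0,-40,0,0,0],[-1,0,0,-70,0,0,0],[-1,0,0,-100,0,0,0],[-1,0,0,-110,0,0,0],[-1,0,0,-110,0,0,0]]'
python3 - <<'E'
from h import *
R,p=go([.4643,-.3041,.190],-94.1)
E
```

```text
time_s: 30.75
tcp_pos: [0.5772, 0.1254, 0.2651]
gripper_width: 0.22
gripper_force: 30.0
time_s: 31.92
tcp_pos: [0.5773, 0.1256, 0.3763]
ee_rot: [[-0.071, -0.997, 0.005], [-0.997, 0.071, 0.003], [-0.003, -0.004, -1.0]]
wrist_force: [0.7, 0.0, -3.0]
gripper_width: 0.219
gripper_force: 30.0
GO [436.7, 82.2, 20.5] [-0.3, 0.2, 0.0]
```

```bash

python3 -m creep '[[-1,20,4,0,0,0,0],[-1,60,11,0,0,0,0],[-1,100,19,0,0,0,0],[-1,140,26,0,0,0,0],[-1,180,34,0,0,0,0],[-1,220,41,0,0,0,0],[-1,260,49,0,0,0,0],[-1,295,55,0,0,0,0]]' |head -2
python3 -m creep '[[-1,40,7,0,0,0,0],[-1,80,14,5,0,0,0],[-1,120,23,10,0,0,0],[-1,141.7,27,20,0,0,0],[-1,141.7,27,20,0,0,0],[-1,141.7,27,20,0,0,0],[-1,141.7,27,20,0,0,0]]'
python3 - <<'E'
from h import *
R,p=go([.4643,-.3041,.075],-94.1)
E
```

```text
time_s: 32.58
tcp_pos: [0.499, -0.1668, 0.3707]
time_s: 33.17
tcp_pos: [0.4635, -0.3041, 0.3515]
ee_rot: [[-0.072, -0.997, -0.005], [-0.997, 0.072, 0.002], [-0.001, 0.005, -1.0]]
wrist_force: [0.3, 0.3, -2.6]
gripper_width: 0.22
gripper_force: 30.0
GO [0.1, -1.3, 112.5] [0.3, 0.1, -0.0]
```

```bash

python3 -m creep '[[-1,0,-1,35,0,0,0],[-1,0,-1,70,0,0,0],[-1,0,-1,95,0,0,0],[-1,0,-1,107,0,0,0],[-1,0,-1,113,0,0,0],[-1,0,-1,113,0,0,0],[-1,0,-1,113,0,0,0],[-0.1,0,-1,113,0,0,0]]' | tail -3
python3 -m creep '[[-0.1,0,0,0,0,0,0],[-0.1,0,0,0,0,0,0],[-0.1,0,0,0,0,0,0],[-0.1,0,0,0,0,0,0],[0.2,0,0,0,0,0,0],[0.2,0,0,-30,0,0,0],[0.2,0,0,-70,0,0,0],[0.2,0,0,-110,0,0,0]]' | tail -2
python3 - <<'E'
from h import *
P,d,X,t=cloud("scene"); save("s3",P[180:400,80:480].repeat(2,0).repeat(2,1))
m=(X[...,2]>.086)&(X[...,2]<.11)&(X[...,1]<-.2)&(X[...,1]>-.45)&(X[...,0]>.37)&(X[...,0]<.57)
n,L,st,c=cv2.connectedComponentsWithStats(m.astype(np.uint8))
for i in range(1,n):
    if st[i,4]>10: print(st[i,4],X[L==i].mean(0))
go(rigw(-298,-1.2,160),-94.1)
E
```

```text
wrist_force: [0.2, -0.3, 0.3]
gripper_width: 0.252
gripper_force: 0.1
gripper_width: 0.582
gripper_force: 0.0
68 [ 0.46848579 -0.30054396  0.09123167]
71 [ 0.47577511 -0.35032717  0.09157078]
73 [ 0.48306808 -0.39883395  0.09162646]
GO [-241.3, -78.7, 35.9] [-0.7, -0.4, 0.1]
```

View pics/s3.png

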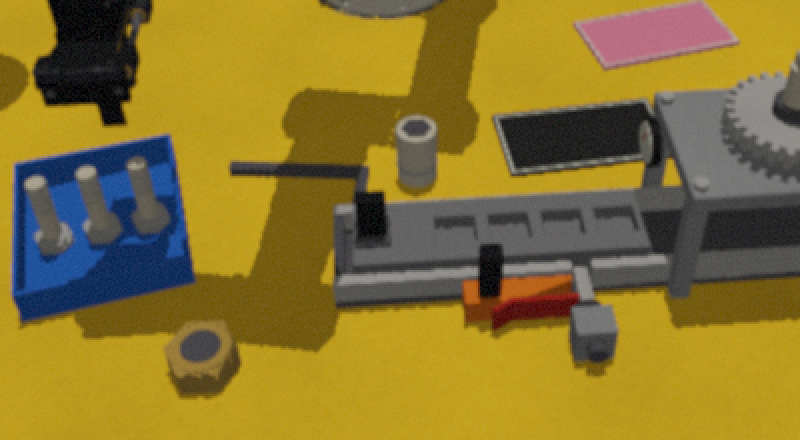

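All three bolts stand in the tray at (45,215), (98,205) and (145,195) in the crop. The holder's four pockets are empty and the wedge is still in at (500,290). Next I go to the holder grip.

```bash

python3 -m creep '[[1,-40,-13,0,0,0,0],[1,-80,-26,0,0,0,0],[1,-120,-39,0,0,0,0],[1,-160,-52,0,0,0,0],[1,-200,-65,10,0,0,0],[1,-241,-79,36,-0.7,-0.4,0],[1,-241,-79,36,-0.7,-0.4,0],[1,-241,-79,36,-0.7,-0.4,0]]' |head -2
python3 -m creep '[[1,0,0,0,0,0,0],[1,0,0,0,0,0,0]]' |head -2
python3 - <<'E'
from h import *
P,d,X,t=cloud("wrist"); w=wrig(X); z=X[...,2]; V=np.mgrid[:480,:640][0]
m=(z>.097)&(z<.108)&(abs(w[...,0]+298)<60)&(abs(w[...,1])<30)&(V<318); print("grip",m.sum(),cv2.minAreaRect(w[m].astype(np.float32)))
go(rigw(-298,-1.2,90),-94.1)
E
```

```text
time_s: 35.22
tcp_pos: [0.5612, -0.0672, 0.3118]
time_s: 35.38
tcp_pos: [0.5606, -0.0704, 0.3144]
grip 1776 ((-298.68341064453125, -1.3099112510681152), (29.692188262939453, 15.732579231262207), 0.16067542135715485)
GO [0.1, -2.4, 60.7] [0.7, 0.4, -0.1]
```

```bash

python3 -m creep '[[1,0.5,-2.4,30,0.5,0.3,0],[1,0.5,-2.4,61,0.5,0.3,0],[1,0.5,-2.4,61,0.5,0.3,0],[-1,0.5,-2.4,61,0.5,0.3,0],[-1,0.5,-2.4,61,0.5,0.3,0],[-1,0.5,-2.4,61,0.5,0.3,0],[-1,0.5,-2.4,61,0.5,0.3,0],[-1,0.5,-2.4,61,0.5,0.3,0]]' |head -2
python3 -m creep '[[-1,0,0,0,0,0,0],[-1,0,0,0,0,0,0],[-1,0,0,0,0,0,0],[-1,0,0,0,0,0,0],[-1,0,0,0,0,0,0],[-1,0,0,0,0,0,0],[-1,0,0,0,0,0,0],[-1,0,0,0,0,0,0]]' |tail -2
python3 -m creep '[[-1,-10,0,0,0,0,0],[-1,-25,0,0,0,0,0],[-1,-40,0,0,0,0,0],[-1,-55,0,0,0,0,0],[-1,-70,0,0,0,0,0],[-1,-85,0,0,0,0,0],[-1,-100,0,0,0,0,0]]'
python3 - <<'E'
from h import *
print(wrig(r.sense()["tcp_pos"])); go(rigw(-59,0,90),-94.1)
E
```

```text
time_s: 36.1
tcp_pos: [0.5627, -0.0698, 0.2545]
gripper_width: 0.179
gripper_force: 30.0
time_s: 37.35
tcp_pos: [0.5692, 0.0304, 0.253]
ee_rot: [[-0.072, -0.997, -0.006], [-0.997, 0.072, 0.001], [-0.001, 0.006, -1.0]]
wrist_force: [0.2, -2.7, -1.2]
gripper_width: 0.183
gripper_force: 30.0
[-196.81740035   -1.00540479]
GO [-137.8, 1.1, -0.9] [0.4, 0.1, -0.0]
```

```bash

python3 -m creep '[[-1,-15,0,0,0,0,0],[-1,-30,0,0,0,0,0],[-1,-45,0,0,0,0,0],[-1,-60,0,0,0,0,0],[-1,-75,0,0,0,0,0],[-1,-90,0.5,0,0,0,0],[-1,-105,0.5,0,0,0,0],[-1,-118,0.5,0,0,0,0]]'
python3 -m creep '[[-1,-6,0,0,0,0,0],[-1,-12,0,0,0,0,0],[-1,-18,0,0,0,0,0],[-1,-18,0,0,0,0,0],[-1,-18,0,0,0,0,0]]'
python3 - <<'E'
from h import *
print(wrig(r.sense()["tcp_pos"])); go(rigw(-59,0,90),-94.1)
E
```

```text
time_s: 38.02
tcp_pos: [0.5773, 0.1495, 0.2531]
ee_rot: [[-0.071, -0.997, -0.006], [-0.997, 0.071, 0.002], [-0.002, 0.006, -1.0]]
wrist_force: [-0.1, -1.8, -2.3]
gripper_width: 0.182
gripper_force: 30.0
time_s: 38.43
tcp_pos: [0.5787, 0.166, 0.2533]
ee_rot: [[-0.071, -0.997, -0.005], [-0.997, 0.071, 0.003], [-0.003, 0.005, -1.0]]
wrist_force: [0.3, 1.5, -3.3]
gripper_width: 0.182
gripper_force: 30.0
[-60.88642284  -0.78756239]
GO [-1.9, 0.8, -0.7] [0.3, 0.1, 0.0]
```

```bash

python3 -m creep '[[-1,-2,0,0,0,0,0],[-1,-3.5,0,0,0,0,0],[-1,-3.5,0,0,0,0,0],[-1,-3.5,0,0,0,0,0],[1,-3,0,0,0,0,0],[1,-3,0,0,0,0,0],[1,-3,0,0,0,0,0],[1,-3,0,0,0,0,0]]'
python3 -m creep '[[1,0,0,0,0,0,0],[1,0,0,0,0,0,0],[1,0,0,0,0,0,0],[1,0,0,0,0,0,0],[1,0,0,-35,0,0,0],[1,0,0,-70,0,0,0],[1,0,0,-70,0,0,0],[1,0,0,-70,0,0,0]]' |head -2
python3 - <<'E'
from h import *
P,d,X,t=cloud("wrist"); w=wrig(X); z=X[...,2]; V=np.mgrid[:480,:640][0]
m=(z>.097)&(z<.108)&(abs(w[...,0]+59)<60)&(abs(w[...,1])<30)&(V<318); print("grip",m.sum(),cv2.minAreaRect(w[m].astype(np.float32)))
m=(z>.08)&(z<.095)&(abs(w[...,0]+184)<60)&(w[...,1]<-40)&(w[...,1]>-110); print("wgrip",m.sum(),cv2.minAreaRect(w[m].astype(np.float32)) if m.any() else 0)
go(rigw(-184.7,-71,130),-94.1)
E
```

```text
time_s: 39.1
tcp_pos: [0.5791, 0.1688, 0.254]
ee_rot: [[-0.071, -0.997, -0.004], [-0.997, 0.071, 0.003], [-0.003, 0.004, -1.0]]
wrist_force: [0.6, 0.4, 0.1]
gripper_width: 0.402
gripper_force: 0.0
time_s: 39.77
tcp_pos: [0.5797, 0.1688, 0.3261]
grip 1614 ((-59.687278747558594, -0.19734859466552734), (15.833093643188477, 29.65071678161621), 89.51820373535156)
wgrip 1678 ((-181.19580078125, -70.95539093017578), (15.78805923461914, 22.648401260375977), 0.6131769418716431)
GO [126.4, -70.2, 29.4] [0.2, 0.2, -0.0]
```

```bash

python3 -m creep '[[1,20,-30,0,0,0,0],[1,60,-60,0,0,0,0],[1,100,-70,10,0,0,0],[1,126,-70,29,0,0,0],[1,126,-70,29,0,0,0],[1,126,-70,29,0,0,0]]' |head -2
python3 - <<'E'
from h import *
P,d,X,t=cloud("wrist"); w=wrig(X); z=X[...,2]; V=np.mgrid[:480,:640][0]
m=(z>.078)&(z<.095)&(abs(w[...,0]+184)<60)&(w[...,1]<-40)&(w[...,1]>-110)&(V<318); print("wgrip",m.sum(),cv2.minAreaRect(w[m].astype(np.float32)),np.median(z[m]))
go(rigw(-184.7,-71,66),-94.1)
E
```

```text
time_s: 40.32
tcp_pos: [0.6392, 0.0357, 0.2904]
wgrip 2071 ((-185.26406860351562, -71.20144653320312), (21.740516662597656, 21.855527877807617), 0.4111996591091156) 0.08693852553943085
GO [-0.5, -0.7, 61.9] [0.5, 0.0, -0.1]
```

```bash

python3 -m creep '[[1,0,-1,30,0.4,0,0],[1,0,-1,61,0.4,0,0],[1,0,-1,61,0.4,0,0],[-1,0,-1,61,0.4,0,0],[-1,0,-1,61,0.4,0,0],[-1,0,-1,61,0.4,0,0],[-1,0,-1,61,0.4,0,0],[-1,0,-1,61,0.4,0,0]]' |head -2
python3 -m creep '[[-1,0,0,0,0,0,0],[-1,0,0,0,0,0,0],[-1,0,0,0,0,0,0],[-1,0,0,0,0,0,0],[-1,0,0,0,0,0,0],[-1,0,0,0,0,0,0],[-1,0,0,0,0,0,0],[-1,0,0,0,0,0,0]]' |tail -2
python3 -m creep '[[-1,8,0,0,0,0,0],[-1,22,0,0,0,0,0],[-1,37,0,0,0,0,0],[-1,52,0,0,0,0,0],[-1,67,-0.5,0,0,0,0],[-1,82,-1,0,0,0,0],[-1,100,-2,0,0,0,0],[-1,118,-3,-2,0,0,0]]'
python3 -m creep '[[-1,0,0,-20,0,0,0],[-1,0,0,-50,0,0,0],[-1,0,0,-80,0,0,0],[-1,0,0,-80,0,0,0],[-1,0,0,-80,0,0,0]]'
python3 - <<'E'
from h import *
print(r.sense()["gripper_width"]*87); P,d,X,t=cloud("scene"); save("s4",P[180:400,180:580].repeat(2,0).repeat(2,1))
# target: wedge origin at mat centre, same start yaw 54
a=np.radians(54); o=np.array([.396,.196]); g=o-.03*np.array([np.cos(a),np.sin(a)]); print(g)
go([*g,.145],-126)
E
```

```text
time_s: 41.03
tcp_pos: [0.6409, 0.0382, 0.2345]
gripper_width: 0.252
gripper_force: 30.0
time_s: 42.37
tcp_pos: [0.6351, -0.0821, 0.2342]
ee_rot: [[-0.072, -0.997, 0.002], [-0.997, 0.072, 0.001], [-0.001, -0.002, -1.0]]
wrist_force: [0.1, 0.4, -1.5]
gripper_width: 0.247
gripper_force: 30.0
time_s: 42.78
tcp_pos: [0.6355, -0.0816, 0.3169]
ee_rot: [[-0.073, -0.997, 0.007], [-0.997, 0.073, 0.002], [-0.002, -0.007, -1.0]]
wrist_force: [0.3, -0.0, -2.8]
gripper_width: 0.253
gripper_force: 30.0
22.015094773817374
[0.37836644 0.17172949]
GO [-233.6, 274.2, 5.6] [-0.1, 0.2, 31.8]
```

View pics/s4.png

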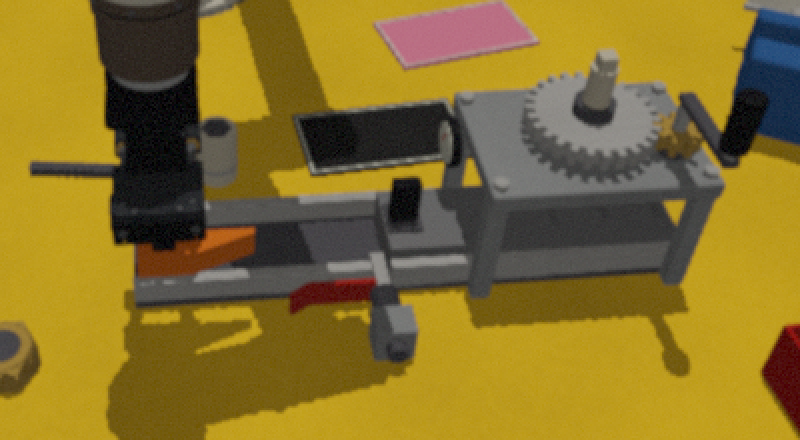

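The catch is shut, its bar tip in front of the holder at (378,265), and the holder is home. The wedge is in the gripper at (195,250). I carry it to the mat.

```bash

python3 -m creep '[[-1,-26,30,0,0,0,5],[-1,-52,61,0,0,0,11],[-1,-78,91,0,0,0,17],[-1,-104,121,0,0,0,23],[-1,-130,152,0,0,0,29],[-1,-156,182,0,0,0,32],[-1,-182,213,0,0,0,32],[-1,-200,234,0,0,0,32]]' |head -2
python3 - <<'E'
from h import *
go([.3784,.1717,.145],-126); 
E
```

```text
time_s: 43.5
tcp_pos: [0.4133, 0.1365, 0.3131]
GO [-7.9, 48.9, 4.1] [0.1, -0.1, -0.1]
```

```bash

python3 -m creep '[[-1,-4,25,0,0,0,0],[-1,-8,49,4,0,0,0],[-1,-8,49,4,0,0,0],[-1,-8,49,4,0,0,0]]'
python3 - <<'E'
from h import *
go([.3784,.1717,.0735],-126); P,d,X,t=cloud("wrist"); save("w8",P)
R,G,B=[P[...,i].astype(int) for i in range(3)]; V,U=np.mgrid[:480,:640]
m=(R>60)&(R>2*G)&(V<320)&(U>240)&(U<420)&(X[...,2]>.08); print("wedge top z",np.percentile(X[m][:,2],[5,50,95]))
E
```

```text
time_s: 43.83
tcp_pos: [0.3802, 0.1715, 0.3095]
ee_rot: [[-0.587, -0.809, -0.0], [-0.809, 0.587, -0.0], [0.0, -0.0, -1.0]]
wrist_force: [0.4, 0.8, -2.6]
gripper_width: 0.25
gripper_force: 30.0
GO [0.8, 1.6, 72.0] [-0.0, -0.0, 0.0]
wedge top z [0.08613382 0.10605471 0.10731677]
```

View pics/w8.png

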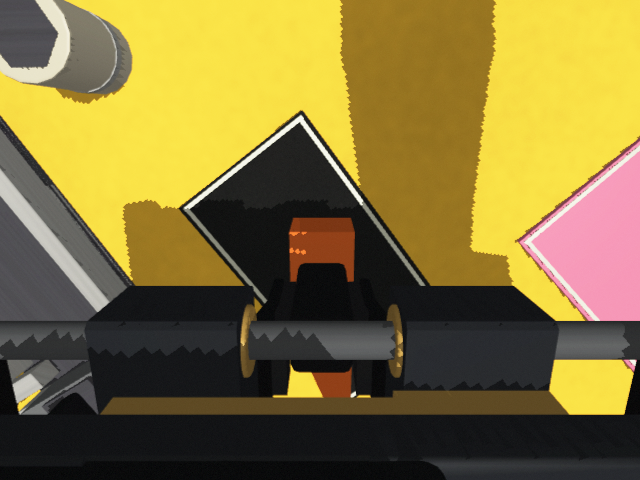

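The wedge hangs level over the black mat with its rear at (322,250) and its underside about 78 mm up. I lower it 73 mm and release.

```bash

python3 -m creep '[[-1,0,1,30,0,0,0],[-1,0,1,55,0,0,0],[-1,0,1,66,0,0,0],[-1,0,1,71,0,0,0],[-1,0,1,73,0,0,0],[-1,0,1,73,0,0,0],[-1,0,1,73,0,0,0]]'
python3 -m creep '[[1,0,0,0,0,0,0],[1,0,0,0,0,0,0],[1,0,0,0,0,0,0],[1,0,0,0,0,0,0],[1,0,0,0,0,0,0],[1,0,0,0,0,0,0],[1,0,0,0,0,0,0],[1,0,0,0,0,0,0]]' |tail -2
python3 -m creep '[[1,0,0,0,0,0,0],[1,0,0,-40,0,0,0],[1,0,0,-80,0,0,0],[1,0,0,-120,0,0,0],[1,0,0,-160,0,0,0],[1,0,0,-160,0,0,0],[1,0,0,-160,0,0,0]]' |head -2
python3 - <<'E'
from h import *
for n in("scene","wrist"):
    P,d,X,t=cloud(n)
    R,G,B=[P[...,i].astype(int) for i in range(3)]; z=X[...,2]; w=wrig(X); V=np.mgrid[:480,:640][0]
    s=(X[...,0]<.47)&(X[...,0]>.3)&(X[...,1]>.06)&(X[...,1]<.33)&((V<318)|(n=="scene"))
    m=s&(R>60)&(R>2*G)&(z>.015)&(z<.05); print(n,"wedge top",np.percentile(X[m],[5,50,95],axis=0).round(3).tolist())
    m=s&(z>.06)&(z<.11); print("wgrip",X[m].mean(0),X[m][:,2].max())
    if n=="scene":
        save("s5",P[180:400,80:480].repeat(2,0).repeat(2,1))
        m=(z>.086)&(z<.11)&(X[...,1]<-.2)&(X[...,1]>-.45)&(X[...,0]>.37)&(X[...,0]<.57)
        k,L,st,c=cv2.connectedComponentsWithStats(m.astype(np.uint8))
        for i in range(1,k):
            if st[i,4]>10: print("bolt",X[L==i].mean(0))
        m=(z>.096)&(z<.108)&(w[...,0]<-20)&(w[...,0]>-340)&(abs(w[...,1])<40); print("hgrip",w[m].mean(0))
        m=(R>90)&(R>2.2*G)&(z>.028)&(w[...,0]>-160)&(w[...,0]<-105)&(abs(w[...,1]+80)<40); print("tab y",np.median(w[m][:,1]))
E
```

```text
time_s: 44.47
tcp_pos: [0.381, 0.1722, 0.2382]
ee_rot: [[-0.59, -0.808, 0.003], [-0.808, 0.59, 0.003], [-0.004, -0.001, -1.0]]
wrist_force: [-0.8, 0.9, -1.9]
gripper_width: 0.252
gripper_force: 30.0
gripper_width: 0.77
gripper_force: 0.0
time_s: 45.72
tcp_pos: [0.3801, 0.172, 0.3999]
scene wedge top [[0.381, 0.154, 0.017], [0.404, 0.197, 0.029], [0.421, 0.241, 0.033]]
wgrip [0.38698012 0.17199367 0.07912155] 0.09151017607497203
bolt [ 0.46825973 -0.3008042   0.09144019]
bolt [ 0.47566515 -0.35059704  0.09110768]
bolt [ 0.48295938 -0.39909447  0.09119399]
hgrip [-58.10357695  -2.02608823]
tab y -68.8734377253364
wrist wedge top [[0.364, 0.152, 0.03], [0.4, 0.2, 0.032], [0.418, 0.237, 0.033]]
wgrip [0.37988956 0.16912825 0.08685905] 0.09220376441009431
```

View pics/s5.png

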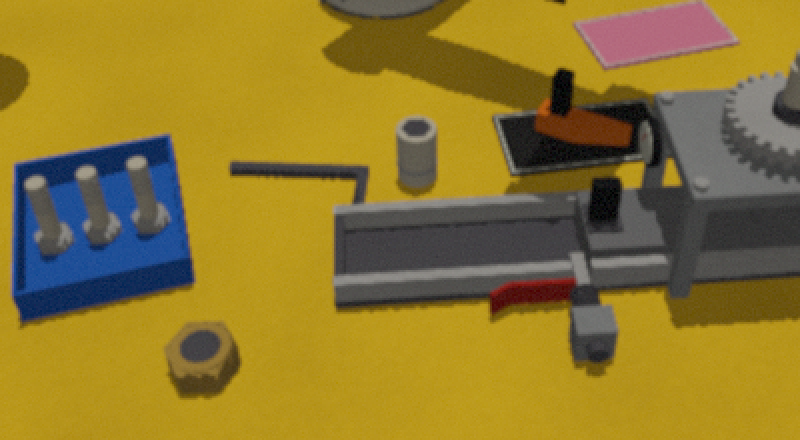

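Everything is in its end state: bolts in the tray, holder home, catch shut, wedge flat on the black mat at (585,125), and the bystanders where they were.

```bash
python3 -c "
from station import r
print(r.finish_job())"
```

```text
the job is handed in; nothing more can be done
None
```

I handed the job in with all three bolts standing in the blue tray, the holder home with the catch shut in front of it, the wedge lying flat on the black mat, and the socket, nut and hex key where they were; the hand-in returned no verdict.

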